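Load a plating rack into the rack dryer

ROBOT

A 6-joint arm with a two-finger parallel gripper is mounted at the origin on the work surface. World frame = base frame: x ahead of the robot, y to its left, z up, the work surface at z = 0. Lengths are in m, angles in rad, forces in N, time in s.
With the tool pointing down it reaches from about 0.225 to 0.875 m from the base axis. Payload 3.4 kg.
Tool frame: the origin (TCP) lies on the centre line of the jaws, within the pads' length; the fingertips stand 25 mm ahead of it and the grasp point (between the pads) lies 6 mm ahead of it; z points along the fingers, y is the direction in which the jaws open and shut (so a half turn about z gives the same grasp; the last joint's range is limited). The gripper opens to 85 mm and grips with 20 to 120 N. Pads are 22 mm wide; open, the fingers measure 114 mm over their backs; the gripper's body (76 mm by 85 mm) begins 54 mm behind the grasp point. The pads swing forward as they close: fully open they stand 13 mm farther back than shut.
Start: joints at [1.059, 0.276, 1.505, -0, 1.361, -0.121], TCP at [0.219, 0.532, 0.256] pointing down, gripper open.
Joint ranges: [-2.89, 2.89], [-0.75, 2.08], [0.22, 2.7], [-1.18, 4.32], [0.11, 2.71], [-2.7, 2.7]. Speed limits (rad/s): [2.57, 2.57, 3.14, 3.14, 3.14, 3.14].

INTERFACE

Orientations are given as a unit quaternion [w, x, y, z].
In Python, from rig import bot gives the robot as it stands.
- The arm moves only by the tool arm_command, never from a script. Its argument "deltas" is a list of rows, each a list of 7 numbers: the shift along the world's x, y, z in mm, then the turn, a rotation vector about the world's x, y, z in rad, then the finger opening in mm, from 0 to 85.4. A call has 1 to 8 rows; each row shifts and turns the commanded pose from where the row before left it; what a row does not reach is not made up. A row lasts 1/8 s, in which the tool goes at most 62.5 mm and 10.7 degrees, less where a joint would pass 70% of its speed; a pose out of reach is approached as far as the arm can. A call is refused whole if a number of a shift passes 62.5 or a number of a turn 0.188, either way. A call with a gripper value outside its range is refused whole. The fingers move at their own pace and stop on an object; "grip_force" is the grip in N (left out, the last holds). Time passes only in rows, so rows that do not move let the fingers close. It gives the time, the measured TCP pose, the force and the opening at its end, in the units of the state.
- bot.read_state(): the state, without advancing time (a new reading comes with each control period).
- bot.camera(name): name is "side" or "top" or "wrist"; returns (picture, depth): 384x512x3 uint8, red, green, blue; 384x512 float32, m along the optical axis (not along the pixel's ray), 0 where there is no reading.
- bot.camera_info(name): a dict with "vertical_fov" (degrees; the focal length in pixels is half the picture's height over the tangent of half this angle, whatever the lens; pixels are square), "cx", "cy" (the principal point, pixels), "view" (4x4, takes a point from world to camera coordinates). Camera axes: x right, y down, z forward; pixel columns grow to the right and rows downward; lengths in m; the calibration is good to about 2 mm. A picture is of the moment at which its call begins: read the wrist's pose just before it. camera_info takes no time and is no camera call; for the wrist camera it gives the pose at the moment of the call.
- bot.hand_in(): hands the job in, once; it reports no verdict.
The state is a dict: "time_s": time; "joint_pos": joint angles; "joint_velocities": joint speeds; "effort": joint torques, N m; "eef_pos": TCP position; "ee_rot": TCP orientation; "wrist_force": force on the tool from outside, world axes, zero at the start; "moment": the same for the moment, N m; "opening": finger opening in m.
Only numpy, scipy, OpenCV 4.12 (cv2) and the standard library are available. Lean on these libraries where they do the work, as an engineer would, in place of code of your own. Each camera call takes 0.05 s, during which the arm holds its last target.

TASK

Dry the rack of gold-coloured medals: raise the dryer's clear hood fully open, take the loaded green rack off the drip stand and lower it into the dryer until both of its hooks bear on the empty rod, and only then let go of it. Then lower the hood gently until it is fully shut. Leave the racks already in the dryer, the empty blue rack and everything else on the bench where they are.

Things in the scene. Friction and masses are not known exactly. Their poses are not given: they have to be found in the camera images.
- dryer: Bench hot-air rack dryer of stainless steel, fixed. Open-topped chamber 140 mm deep (its x) by 224 mm wide (its y), walls 4 mm, rim 125 mm above the bench, chamber floor 16 mm above the bench. A grey blower housing 136 x 76 mm, 114 mm high, stands against its left (+y) end. Origin: under the middle of the chamber, on the bench. Its -x side is the front, z up
- hood (a joint): Clear plastic hood (guard) over the chamber, 140 x 224 mm, 66 mm high, 0.5 kg, hinged along the rear (+x) rim. 0 = shut on the rim, grows as the front edge rises, stop at 1.65 rad = fully open. May start slightly ajar. Friction hinge: the hood stays where it is left; moving it takes about 4 to 7 N at the handle
- hood_hinge (a point): Middle of the hood's hinge line: in the dryer's frame x = +70 mm, y = 0, z = 125 mm. The hinge line runs along the dryer's y
- hood_handle (a point): Middle of the red handle bar of the hood: round, 10 mm thick, 112 mm long, parallel to the dryer's y, carried by a 9 mm arm at each end. Its axis is 35 mm in front of the hood's front wall (30 mm clear gap behind the bar) and 25 mm above the rim when shut; 177 mm from the hinge line
- rack: The loaded rack: green wire frame 88 mm wide, black grip, six gold-coloured medals; 0.15 to 0.31 kg. Starts on either rod of the drip stand. Origin: midway between its hooks, on the axis of the rod it hangs on; x along that rod, z up. Reaches 92 mm below and 60 mm above the origin. It cannot pass straight down over a rod: bring it down beside the rod and hook over, and the reverse
- rack_grip (a point): Centre of the loaded rack's black grip, 52 mm straight above the rack's origin: a block 54 mm (rack's x) by 12 mm (y) by 16 mm (z), held by thin stalks at x = -36 and +36 mm, so fingers can close on it along the rack's y from above
- rack_hook (a point): One of the rack's two hooks, at x = +36 mm (the other -36 mm): an upturned V of 5 mm wire in the y-z plane, legs at y = -12 and +12 mm. The +y leg is free, its tip 18.5 mm below the origin; the -y leg runs to z = -36 mm, then bends to the frame, which lies in the plane y = 0 from z = -46 mm down, straight under the rod. Point: on the rod's axis when seated
- rod_free: The empty one of the dryer's three brass support rods (any of the three places, 68 mm apart along the dryer's y). 10 mm thick, 124 mm long, runs front to back along its own x (parallel to the dryer's x), axis 115 mm above the bench. Origin: middle of the rod's axis. Fixed
- rack_dry_a: Rack of copper-coloured medals already hanging in the dryer on another rod, same frame and size as the loaded rack; leave it alone
- rack_dry_b: Rack of silver-coloured medals already hanging in the dryer on another rod, same frame and size as the loaded rack; leave it alone
- stand: Drip stand, fixed: white tray 160 x 200 mm, 21 mm high, with two steel end frames and two steel rods 10 mm thick along its x, at y = -42 and +42 mm, axes 125 mm above the bench, free length 126 mm between end frames whose cross bars lie just under the rods. Origin: centre of the tray on the bench
- rack_empty: Empty rack with a blue frame of the same shape, no medals, hanging on the other rod of the drip stand; leave it alone
- bottle: White bottle, 52 mm across, 125 mm high, stands on the bench; leave alone. Origin: centre of its base
- beaker: Clear beaker, 68 mm across, 85 mm high, stands on the bench; leave alone. Origin: centre of its base
- jar: White jar with red cap, 60 mm across, 75 mm high; leave alone. Origin: centre of its base
- brush: Brush 190 mm long lying on the bench; leave alone. Origin: under its middle
- hook_tray: Blue open tray 100 x 140 x 35 mm; leave alone. Origin: centre of its base

How it is judged:
By the outcome, as a careful person would: the job done as asked, in the order asked, and still so for the second after the job is handed in, with the robot touching nothing.
It also fails if it takes over 72 s, if anything falls off the work surface, if the arm or the gripper's body presses on something with over 40 N, if the wrist force passes 120 N, or if a joint passes its speed limit or range.

## Working session

There is one attempt and no reset: what is moved stays moved. The work goes in short steps, Python scripts to look and compute and a tool call to move; the robot and the scene stay as the last step left them, time stands still between calls to the robot, and variables do not carry over. Pictures are saved under pics/ and viewed, and the job is handed in when it is done.

Besides the shell and the picture viewer there is one more tool, called after ">>>" as name(argument=value, ...), one argument or row to a line, values as JSON. arm_command: Moves the arm, as the interface text tells. Its arguments: {"type":"object","properties":{"deltas":{"type":"array"},"grip_force":{"type":"number"}},"required":["deltas"]}

```bash
ls; mkdir -p pics
cat > h.py <<'E'
import numpy as np, cv2, json
from rig import bot
def shot(n,tag):
    info=bot.camera_info(n); p,d=bot.camera(n)
    cv2.imwrite(f'pics/{tag}.png',p[:,:,::-1]); np.savez(f'pics/{tag}.npz',p=p,d=d,view=info['view'],f=192/np.tan(np.radians(info['vertical_fov'])/2),cx=info['cx'],cy=info['cy'])
    return load(tag)
def load(tag):
    z=np.load(f'pics/{tag}.npz'); return {k:z[k] for k in z}
def cloud(s):
    v,u=np.mgrid[0:384,0:512]; d=s['d']
    P=np.stack([(u-s['cx'])/s['f']*d,(v-s['cy'])/s['f']*d,d,np.ones_like(d)],-1)
    W=P@np.linalg.inv(s['view']).T
    W=W[...,:3]; W[d<=0]=np.nan
    return W
def proj(s,p):
    c=s['view']@np.append(p,1); return c[:2]/c[2]*s['f']+[s['cx'],s['cy']]
E
python3 - <<'E'
from h import *
for n in ['side','top','wrist']:
    s=shot(n,n+'0'); print(n,np.round(np.linalg.inv(s['view']),3).tolist(),s['f'])
    cv2.imwrite(f'pics/{n}0b.png',cv2.resize(s['p'][:,:,::-1],(800,600),interpolation=cv2.INTER_CUBIC))
s=bot.read_state();print(s)
E
```

```text
pics
side [[0.965, -0.177, 0.192, 0.294], [-0.261, -0.654, 0.71, -0.995], [-0.0, -0.736, -0.677, 1.055], [0.0, 0.0, 0.0, 1.0]] 384.9962475144158
top [[0.025, -0.988, 0.154, 0.36], [-1.0, -0.026, -0.009, -0.001], [0.013, -0.154, -0.988, 1.167], [0.0, 0.0, 0.0, 1.0]] 379.50856422599213
wrist [[0.381, 0.873, 0.303, 0.141], [0.925, -0.359, -0.126, 0.564], [-0.001, 0.328, -0.945, 0.373], [0.0, 0.0, 0.0, 1.0]] 264.8946903400644
{'time_s': 0.15, 'joint_pos': array([ 1.05902807e+00,  2.76424469e-01,  1.50585708e+00, -1.15453789e-05,
        1.36069702e+00, -1.20978775e-01]), 'joint_velocities': array([ 0.00048397, -0.00195024, -0.00313296,  0.00057667,  0.00212094,
        0.00086675]), 'effort': array([ 1.66841510e-03, -4.17142153e+01, -2.46031541e+01,  6.19693446e-05,
        7.53658736e-03,  1.40282043e-05]), 'eef_pos': array([0.21884324, 0.53132676, 0.25564693]), 'ee_rot': array([-2.10229222e-04,  1.94152547e-01,  9.80971105e-01, -6.60320948e-04]), 'wrist_force': array([ 0.32979812, -0.36009969,  0.4188646 ]), 'moment': array([-0.0457934 ,  0.01217698,  0.00220924]), 'opening': 0.0852177773672128}
```

View pics/top0b.png

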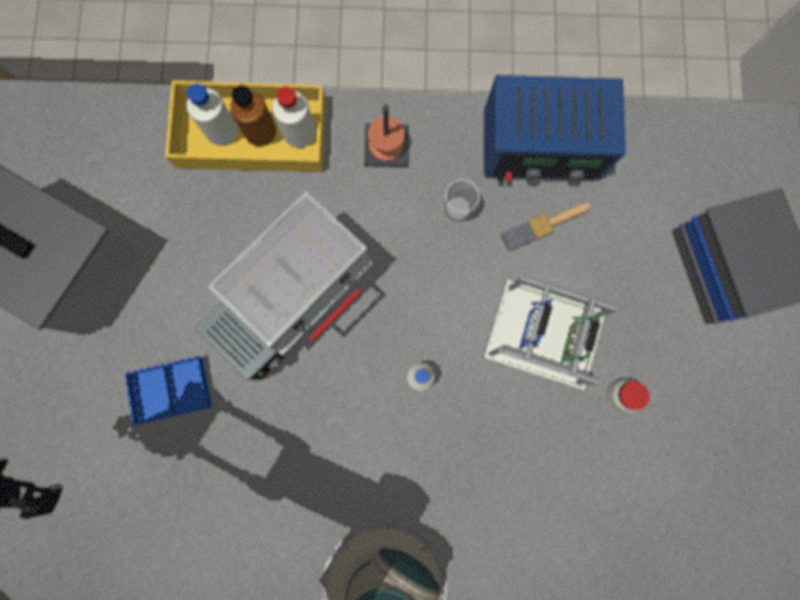

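View pics/side0b.png

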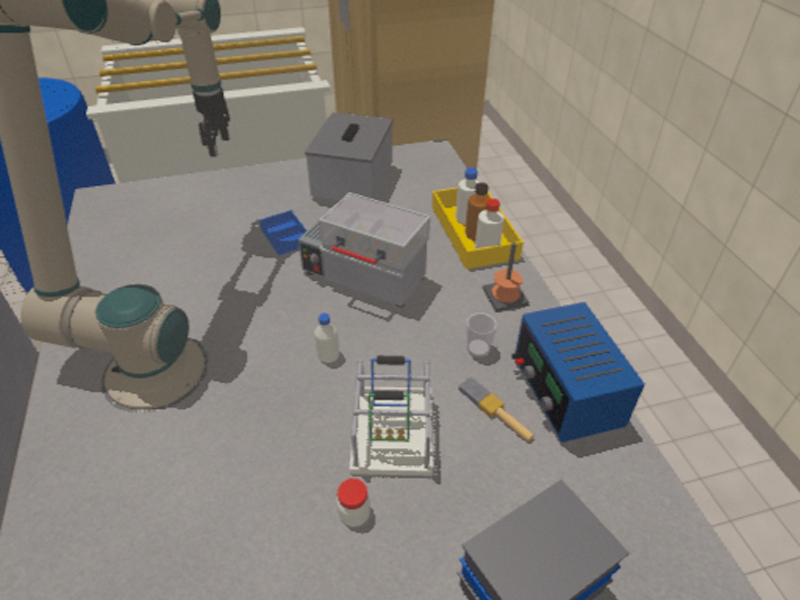

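View pics/wrist0b.png

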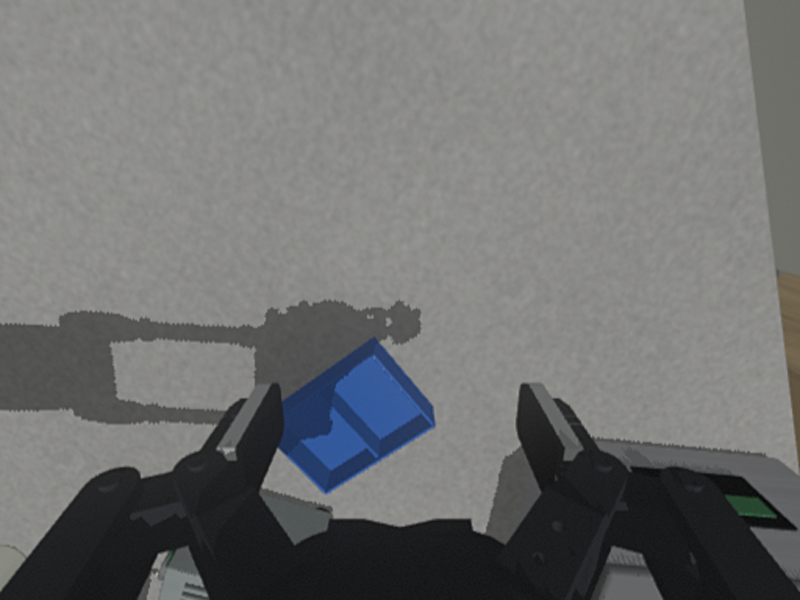

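Run:
```python
from h import *
for n in ['top0','side0']:
    s=load(n);W=cloud(s);p=s['p'].astype(int)
    hsv=cv2.cvtColor(s['p'],cv2.COLOR_RGB2HSV)
    red=((hsv[...,0]<8)|(hsv[...,0]>172))&(hsv[...,1]>150)&(hsv[...,2]>80)
    nl,l,st,c=cv2.connectedComponentsWithStats(red.astype(np.uint8))
    for i in range(1,nl):
        if st[i,4]>15:
            q=W[l==i]; q=q[np.isfinite(q[:,0])]
            print(n,st[i],np.round(np.median(q,0),3),np.round(q.min(0),3),np.round(q.max(0),3))
    # crops
    for tag,(r0,r1,c0,c1) in {'dry':(115,250,120,270),'st':(170,260,300,430)}.items() if n=='top0' else {'dry':(115,215,185,285),'st':(220,310,215,290)}.items():
        im=s['p'][r0:r1,c0:c1,::-1]
        k=min(800/(c1-c0),600/(r1-r0))
        cv2.imwrite(f'pics/{n}_{tag}.png',cv2.resize(im,None,fx=k,fy=k,interpolation=cv2.INTER_CUBIC)); print(tag,k)
```

```text
top0 [177  56  12  12 115] [0.875 0.2   0.17 ] [0.861 0.185 0.158] [0.891 0.217 0.174]
top0 [323 110   5   6  19] [ 0.785 -0.223  0.048] [ 0.776 -0.229  0.042] [ 0.792 -0.218  0.054]
top0 [199 185  32  33 141] [0.483 0.098 0.162] [ 0.441  0.056 -0.006] [0.546 0.135 0.167]
top0 [397 244  18  17 236] [ 0.361 -0.446  0.075] [ 0.341 -0.473  0.07 ] [ 0.386 -0.423  0.081]
dry 4.444444444444445
st 6.153846153846154
side0 [311 127   9   8  55] [0.874 0.191 0.169] [0.859 0.179 0.155] [0.892 0.215 0.177]
side0 [213 158  28  11  64] [0.486 0.091 0.162] [0.444 0.053 0.155] [0.529 0.129 0.169]
side0 [330 229   5   4  18] [ 0.785 -0.227  0.05 ] [ 0.775 -0.231  0.03 ] [ 0.792 -0.204  0.053]
side0 [216 306  19  20 275] [ 0.361 -0.454  0.076] [ 0.337 -0.478  0.063] [ 0.386 -0.424  0.081]
dry 6.0
st 6.666666666666667
```

View pics/top0_dry.png

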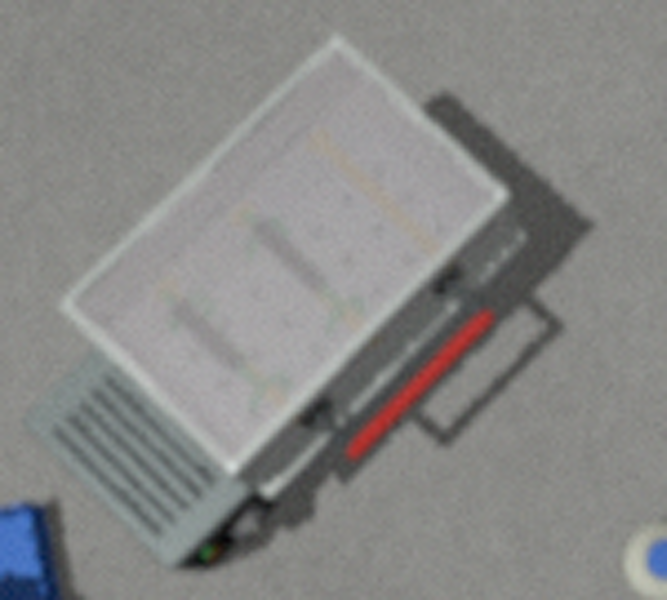

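View pics/top0_st.png

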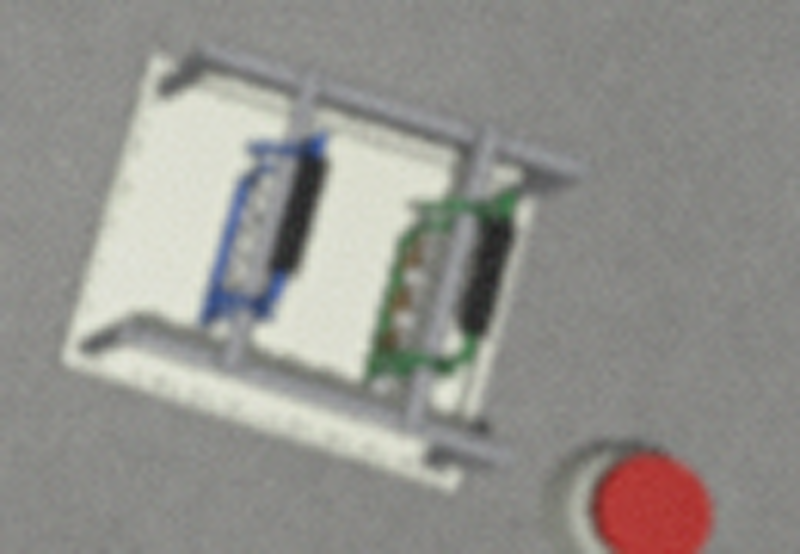

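View pics/side0_dry.png

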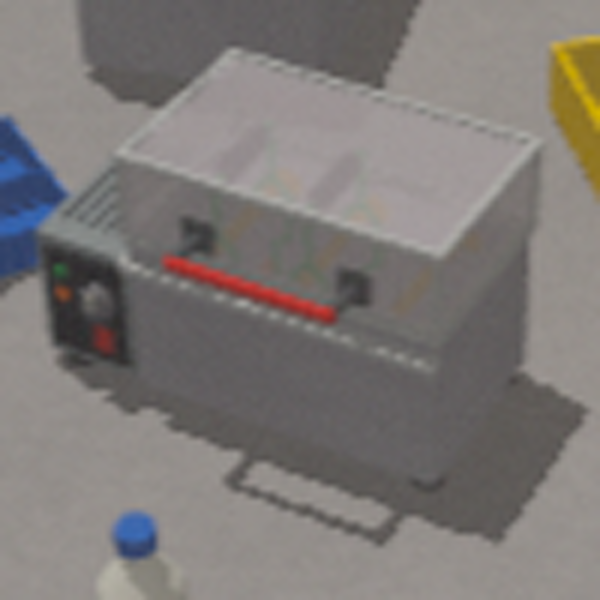

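View pics/side0_st.png

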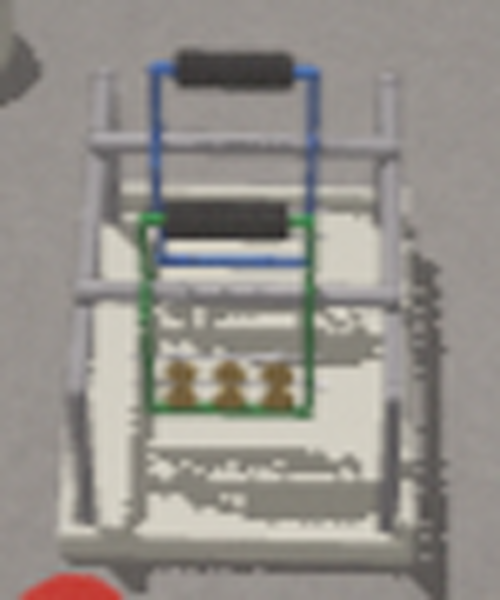

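Run:
```python
from h import *
for n,(x0,x1,y0,y1) in {'top0':(195,235,180,222),'side0':(205,245,155,172)}.items():
    s=load(n);W=cloud(s)
    hsv=cv2.cvtColor(s['p'],cv2.COLOR_RGB2HSV)
    red=((hsv[...,0]<8)|(hsv[...,0]>172))&(hsv[...,1]>120)&(hsv[...,2]>60)
    m=np.zeros_like(red);m[y0:y1,x0:x1]=1; q=W[red&m]; q=q[(q[:,2]>.15)&(q[:,2]<.18)]
    c=q.mean(0);u,sv,vt=np.linalg.svd(q-c); d=vt[0]; t=(q-c)@d
    print(n,len(q),c,d,t.min(),t.max(),c+d*(t.min()+t.max())/2, 'yaw of y axis',np.degrees(np.arctan2(d[1],d[0])))
    e=np.linalg.inv(s['view'])[:3,3]; print('view dir',(c-e)/np.linalg.norm(c-e))
# hood/other planes: histogram of z around dryer in top
s=load('top0');W=cloud(s); m=(W[...,2]>.05)&(W[...,2]<.4)&(W[...,0]>.35)&(W[...,0]<.8)&(W[...,1]>.0)&(W[...,1]<.4)
h,e=np.histogram(W[m][:,2],bins=35,range=(.05,.4));print(list(zip(np.round(e,2),h)))
# hood top plane fit
q=W[m&(W[...,2]>.185)&(W[...,2]<.25)]
A=np.c_[q[:,:2],np.ones(len(q))];k=np.linalg.lstsq(A,q[:,2],rcond=None)[0];print('plane',k,len(q))
r=cv2.minAreaRect((q[:,:2]*1000).astype(np.float32));print(r)
q=W[m&(W[...,2]>.105)&(W[...,2]<.12)];print(cv2.minAreaRect((q[:,:2]*1000).astype(np.float32)))
```

```text
top0 155 [0.48524239 0.09683385 0.16208358] [-0.7441246   0.66803405 -0.00301569] -0.060024942020462276 0.058254733703785054 [0.48590102 0.09624257 0.16208625] yaw of y axis 138.08425390594996
view dir [ 0.12264162  0.09647543 -0.98775074]
side0 64 [0.485518   0.09206145 0.16259122] [ 0.74394489 -0.66817236 -0.00957605] -0.058104472295043216 0.05751158640433024 [0.48529747 0.09225952 0.16259406] yaw of y axis -41.92852250054666
view dir [ 0.13463438  0.76598493 -0.62860215]
[(np.float64(0.05), np.int64(54)), (np.float64(0.06), np.int64(32)), (np.float64(0.07), np.int64(16)), (np.float64(0.08), np.int64(47)), (np.float64(0.09), np.int64(25)), (np.float64(0.1), np.int64(45)), (np.float64(0.11), np.int64(1276)), (np.float64(0.12), np.int64(117)), (np.float64(0.13), np.int64(94)), (np.float64(0.14), np.int64(111)), (np.float64(0.15), np.int64(130)), (np.float64(0.16), np.int64(296)), (np.float64(0.17), np.int64(75)), (np.float64(0.18), np.int64(150)), (np.float64(0.19), np.int64(4536)), (np.float64(0.2), np.int64(196)), (np.float64(0.21), np.int64(0)), (np.float64(0.22), np.int64(0)), (np.float64(0.23), np.int64(0)), (np.float64(0.24), np.int64(0)), (np.float64(0.25), np.int64(0)), (np.float64(0.26), np.int64(0)), (np.float64(0.27), np.int64(0)), (np.float64(0.28), np.int64(0)), (np.float64(0.29), np.int64(0)), (np.float64(0.3), np.int64(0)), (np.float64(0.31), np.int64(0)), (np.float64(0.32), np.int64(0)), (np.float64(0.33), np.int64(0)), (np.float64(0.34), np.int64(0)), (np.float64(0.35), np.int64(0)), (np.float64(0.36), np.int64(0)), (np.float64(0.37), np.int64(0)), (np.float64(0.38), np.int64(0)), (np.float64(0.39), np.int64(0))]
plane [-0.02968176 -0.03118973  0.21686319] 4876
((559.0299072265625, 175.76869201660156), (147.48561096191406, 230.0754852294922), 47.7216911315918)
((524.88330078125, 193.64617919921875), (147.60598754882812, 301.23968505859375), 47.45262908935547)
```

>>> arm_command(
  deltas=[
    [23,-37,6,0,0,-0.043,32],
    [23,-37,6,0,0,-0.043,32],
    [23,-37,6,0,0,-0.043,32],
    [23,-37,6,0,0,-0.043,32],
    [23,-37,0,0,0,-0.043,32],
    [23,-37,0,0,0,-0.043,32],
    [23,-37,0,0,0,-0.043,32],
    [23,-37,0,0,0,-0.043,32],
  ],
  grip_force=40,
)

```text
time_s: 1.15
eef_pos: [0.4035, 0.2344, 0.2802]
ee_rot: [-0.0, 0.36, 0.933, 0.0]
wrist_force: [-0.3, 0.3, 0.0]
opening: 0.0322
```

>>> arm_command(
  deltas=[
    [28,-47,0,0,0,0,32],
    [28,-47,0,0,0,0,32],
    [27,-46,-20,0,0,0,32],
    [0,0,0,0,0,0,32],
    [0,0,0,0,0,0,32],
  ],
)

```text
time_s: 1.78
eef_pos: [0.4857, 0.0958, 0.26]
ee_rot: [-0.001, 0.36, 0.933, 0.0]
wrist_force: [-0.1, 0.8, 0.1]
opening: 0.0319
```

Run:
```python
from h import *
s=shot('wrist','w1')
cv2.imwrite('pics/w1b.png',cv2.resize(s['p'][:,:,::-1],(800,600)))
print(bot.read_state()['eef_pos'])
W=cloud(s);hsv=cv2.cvtColor(s['p'],cv2.COLOR_RGB2HSV)
red=((hsv[...,0]<8)|(hsv[...,0]>172))&(hsv[...,1]>120)&(hsv[...,2]>60)
q=W[red];q=q[(q[:,2]>.14)&(q[:,2]<.18)]
c=q.mean(0);d=np.linalg.svd(q-c)[2][0];t=(q-c)@d;print(len(q),c,d,c+d*(t.min()+t.max())/2,t.max()-t.min(),np.degrees(np.arctan2(d[1],d[0])))
print('cam',np.linalg.inv(s['view'])[:3,3])
```

```text
[0.48558933 0.09635292 0.26040978]
1325 [0.48346011 0.10026985 0.16181137] [ 7.39408804e-01 -6.73256552e-01  4.86027753e-04] [0.486834   0.0971978  0.16181359] 0.11860561747056936 -42.31891350382323
cam [0.4236839  0.15285887 0.37765423]
```

View pics/w1b.png

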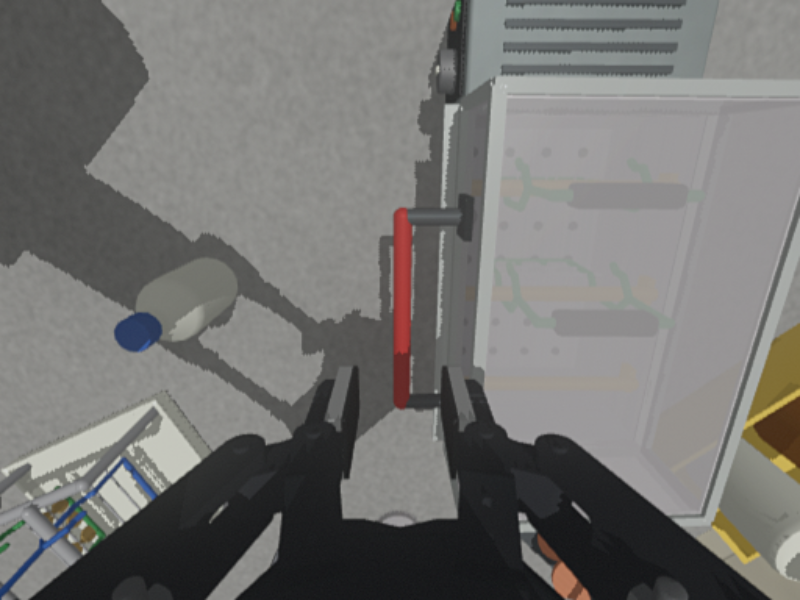

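>>> arm_command(
  deltas=[
    [0.5,0.5,-30,0,0,0,26],
    [0,0,-30,0,0,0,26],
    [0,0,-20,0,0,0,26],
    [0,0,-16,0,0,0,26],
    [0,0,0,0,0,0,26],
  ],
)

```text
time_s: 2.45
eef_pos: [0.4842, 0.0958, 0.1714]
ee_rot: [0.001, 0.357, 0.934, -0.001]
wrist_force: [-19.7, -10.3, 43.1]
opening: 0.026
```

>>> arm_command(
  deltas=[
    [0,0,0,0,0,0,12],
    [0,0,0,0,0,0,8],
    [0,0,0,0,0,0,6],
    [0,0,0,0,0,0,6],
  ],
)

```text
time_s: 2.95
eef_pos: [0.4855, 0.096, 0.1702]
ee_rot: [0.002, 0.357, 0.934, -0.001]
wrist_force: [-10.5, -5.1, 34.0]
opening: 0.0083
```

Run:
```python
from h import *
s=shot('side','s2')
cv2.imwrite('pics/s2b.png',cv2.resize(s['p'][100:260,150:330,::-1],(720,640))[:600])
a,z0=0.185,0
C=np.array([.486,.097]);ex=np.array([np.cos(np.radians(48)),np.sin(np.radians(48))])
a=np.linspace(.185,.142+1.65,21)
x=-177*np.cos(a);z=177*np.sin(a)
for i in range(20): print(np.round([*( (x[i+1]-x[i])*ex),z[i+1]-z[i]],1))
```

```text
[ 2.1  2.4 13.9]
[ 2.9  3.2 13.6]
[ 3.6  4.  13.2]
[ 4.3  4.7 12.7]
[ 4.9  5.5 12.1]
[ 5.6  6.2 11.5]
[ 6.2  6.9 10.8]
[ 6.7  7.5 10. ]
[7.3 8.1 9.2]
[7.7 8.6 8.3]
[8.1 9.1 7.3]
[8.5 9.5 6.3]
[8.8 9.8 5.3]
[ 9.1 10.1  4.2]
[ 9.3 10.3  3.1]
[ 9.4 10.5  2. ]
[ 9.5 10.5  0.9]
[ 9.5 10.6 -0.3]
[ 9.5 10.5 -1.4]
[ 9.4 10.4 -2.6]
```

View pics/s2b.png

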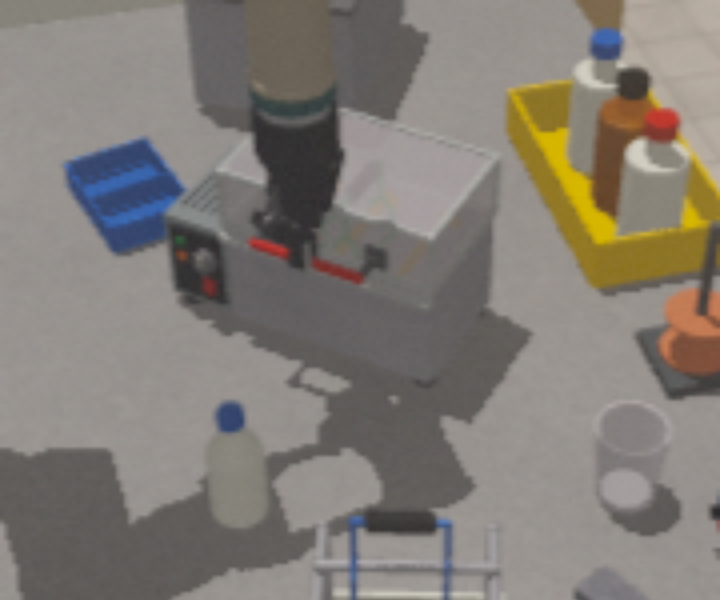

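>>> arm_command(
  deltas=[
    [0,0,3,0,0,0,6],
    [0,0,3,0,0,0,6],
    [0,0,0,0,0,0,6],
  ],
)

```text
time_s: 3.38
eef_pos: [0.4855, 0.096, 0.171]
ee_rot: [0.0, 0.358, 0.934, -0.001]
wrist_force: [-2.9, -4.3, 2.7]
opening: 0.0083
```

>>> arm_command(
  deltas=[
    [1,1,7,0,0,0,6],
    [1,1,7,0,0,0,6],
    [1,1,7,0,0,0,6],
    [1.5,1.5,7,0,0,0,6],
    [0,0,0,0,0,0,6],
  ],
)

```text
time_s: 4.0
eef_pos: [0.4896, 0.1005, 0.1986]
ee_rot: [-0.001, 0.358, 0.934, -0.002]
wrist_force: [-2.8, -5.7, 0.2]
opening: 0.0082
```

Run:
```python
from h import *
st=bot.read_state();print(st['eef_pos'],st['wrist_force'])
s=shot('side','s3')
cv2.imwrite('pics/s3b.png',cv2.resize(s['p'][100:220,170:330,::-1],(800,600)))
W=cloud(s);hsv=cv2.cvtColor(s['p'],cv2.COLOR_RGB2HSV)
red=((hsv[...,0]<8)|(hsv[...,0]>172))&(hsv[...,1]>120)&(hsv[...,2]>60)
m=np.zeros_like(red);m[135:180,205:260]=1
q=W[red&m];q=q[(q[:,2]>.13)];print(len(q),np.median(q,0))
```

```text
[0.48958527 0.1005333  0.19857939] [-2.75686101 -5.65676727  0.24296878]
55 [0.49643405 0.08828738 0.18154939]
```

View pics/s3b.png

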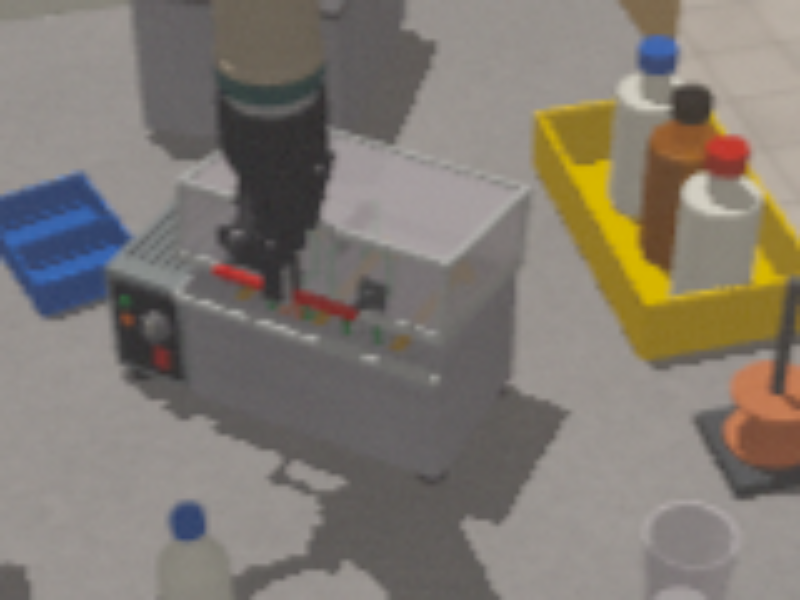

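>>> arm_command(
  deltas=[
    [0,0,0,0,0,0,24],
    [0,0,0,0,0,0,24],
    [-1.3,-1.5,-3.6,0.087,-0.078,0,24],
    [-0.7,-0.7,-4.2,0.087,-0.078,0,24],
    [0,0,0,0,0,0,24],
  ],
)

```text
time_s: 4.68
eef_pos: [0.4876, 0.0981, 0.1904]
ee_rot: [0.041, 0.358, 0.926, 0.109]
wrist_force: [-0.5, -0.1, 0.4]
opening: 0.0242
```

>>> arm_command(
  deltas=[
    [0,0,-4.2,0.087,-0.078,0,24],
    [0,0,0,0,0,0,14],
    [0,0,0,0,0,0,6],
    [0,0,0,0,0,0,6],
  ],
)

```text
time_s: 5.18
eef_pos: [0.4882, 0.0978, 0.186]
ee_rot: [0.061, 0.353, 0.92, 0.16]
wrist_force: [-5.6, -7.3, 1.9]
opening: 0.0083
```

Run:
```python
from h import *
st=bot.read_state();print(st['eef_pos'],st['wrist_force'])
s=shot('side','s4')
cv2.imwrite('pics/s4b.png',cv2.resize(s['p'][100:220,170:330,::-1],(800,600)))
W=cloud(s);hsv=cv2.cvtColor(s['p'],cv2.COLOR_RGB2HSV)
red=((hsv[...,0]<8)|(hsv[...,0]>172))&(hsv[...,1]>120)&(hsv[...,2]>60)
m=np.zeros_like(red);m[135:180,205:260]=1
q=W[red&m];q=q[(q[:,2]>.13)];print(len(q),np.median(q,0))
a0=np.arcsin(.053/.177)
a=np.linspace(a0,.142+1.65,25)
x=-177*np.cos(a);z=177*np.sin(a);ex=np.array([np.cos(np.radians(48)),np.sin(np.radians(48))])
for i in range(24): print(np.round([*( (x[i+1]-x[i])*ex),z[i+1]-z[i]],1).tolist())
```

```text
[0.48822095 0.09775282 0.18603673] [-5.64269437 -7.25025188  1.94721592]
41 [0.51129735 0.07509565 0.18187084]
[2.4, 2.7, 10.4]
[2.8, 3.2, 10.1]
[3.3, 3.6, 9.8]
[3.7, 4.1, 9.5]
[4.0, 4.5, 9.2]
[4.4, 4.9, 8.8]
[4.8, 5.3, 8.3]
[5.1, 5.7, 7.9]
[5.4, 6.0, 7.4]
[5.7, 6.4, 6.9]
[6.0, 6.7, 6.3]
[6.2, 6.9, 5.8]
[6.5, 7.2, 5.2]
[6.7, 7.4, 4.6]
[6.9, 7.6, 3.9]
[7.0, 7.8, 3.3]
[7.1, 7.9, 2.6]
[7.2, 8.0, 2.0]
[7.3, 8.1, 1.3]
[7.3, 8.1, 0.6]
[7.3, 8.2, -0.0]
[7.3, 8.1, -0.7]
[7.3, 8.1, -1.4]
[7.2, 8.0, -2.1]
```

View pics/s4b.png

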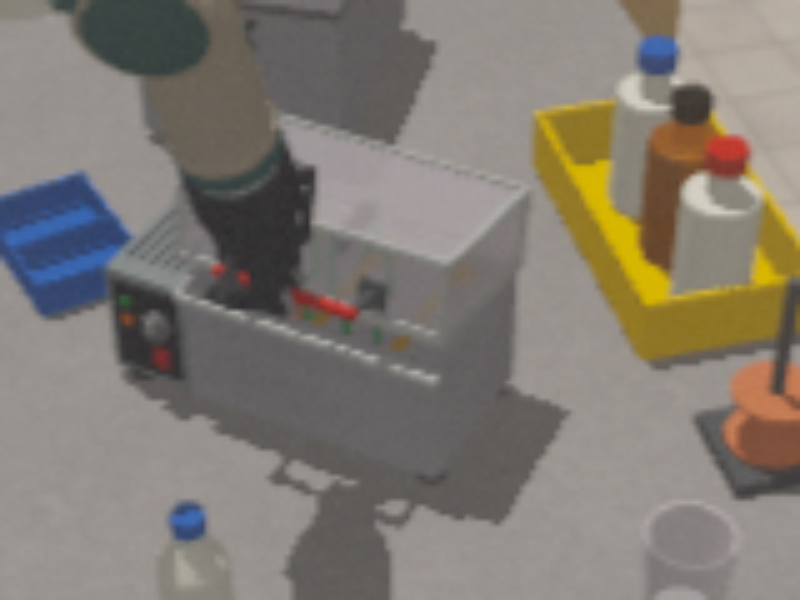

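>>> arm_command(
  deltas=[
    [2.4,2.7,10.4,0,0,0,6],
    [2.8,3.2,10.1,0,0,0,6],
    [3.3,3.6,9.8,0,0,0,6],
    [3.7,4.1,9.5,0,0,0,6],
    [4.0,4.5,9.2,0,0,0,6],
    [4.4,4.9,8.8,0,0,0,6],
    [4.8,5.3,8.3,0,0,0,6],
    [5.1,5.7,7.9,0,0,0,6],
  ],
)

```text
time_s: 6.22
eef_pos: [0.5172, 0.1297, 0.2602]
ee_rot: [0.06, 0.353, 0.921, 0.157]
wrist_force: [-10.5, -13.8, 7.2]
opening: 0.0077
```

>>> arm_command(
  deltas=[
    [5.4,6.0,7.4,0,0,0,6],
    [5.7,6.4,6.9,0,0,0,6],
    [6.0,6.7,6.3,0,0,0,6],
    [6.2,6.9,5.8,0,0,0,6],
    [6.5,7.2,5.2,0,0,0,6],
    [6.7,7.4,4.6,0,0,0,6],
    [6.9,7.6,3.9,0,0,0,6],
    [7.0,7.8,3.3,0,0,0,6],
  ],
)

```text
time_s: 7.22
eef_pos: [0.5702, 0.1879, 0.3043]
ee_rot: [0.062, 0.354, 0.919, 0.16]
wrist_force: [-2.3, -4.2, 1.9]
opening: 0.0083
```

>>> arm_command(
  deltas=[
    [7.1,7.9,2.6,0,0,0,6],
    [7.2,8.0,2.0,0,0,0,6],
    [7.3,8.1,1.3,0,0,0,6],
    [7.3,8.1,0.6,0,0,0,6],
    [7.3,8.2,0,0,0,0,6],
    [7.3,8.1,-0.7,0,0,0,6],
    [5,5.5,-1,0,0,0,6],
    [0,0,0,0,0,0,6],
  ],
)

```text
time_s: 8.22
eef_pos: [0.6204, 0.2432, 0.3092]
ee_rot: [0.064, 0.354, 0.919, 0.164]
wrist_force: [5.2, -0.9, -0.3]
opening: 0.0084
```

>>> arm_command(
  deltas=[
    [4,4.5,-1,0,0,0,6],
    [4,4.5,-1,0,0,0,6],
    [0,0,0,0,0,0,6],
  ],
)

```text
time_s: 8.6
eef_pos: [0.6274, 0.251, 0.3069]
ee_rot: [0.063, 0.354, 0.919, 0.163]
wrist_force: [4.0, -4.4, 0.7]
opening: 0.0083
```

Run:
```python
from h import *
st=bot.read_state();print(st['eef_pos'],st['wrist_force'])
s=shot('side','s5')
cv2.imwrite('pics/s5b.png',cv2.resize(s['p'][60:220,150:360,::-1],(800,600)))
```

```text
[0.62741802 0.2510271  0.30687653] [ 4.00557679 -4.39378568  0.69861899]
```

View pics/s5b.png

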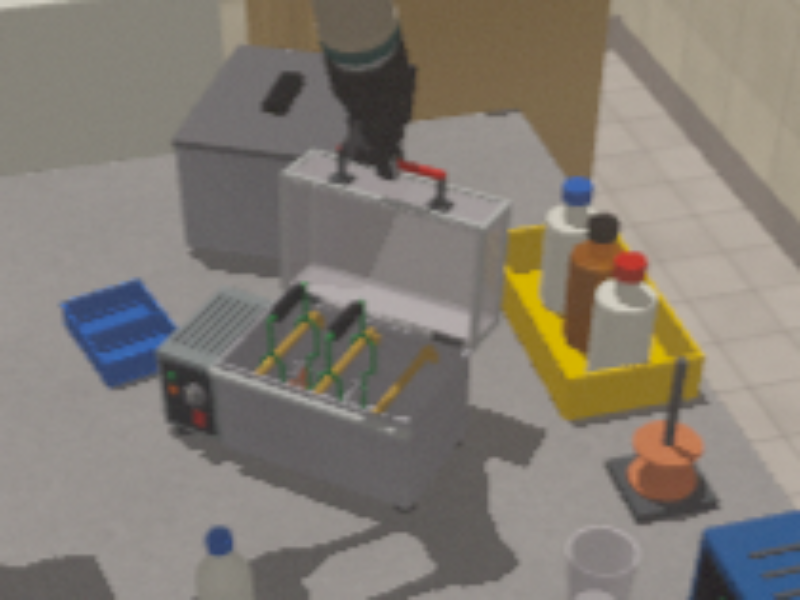

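>>> arm_command(
  deltas=[
    [2.5,2.8,-0.8,0,0,0,6],
    [0,0,0,0,0,0,6],
  ],
)

```text
time_s: 8.9
eef_pos: [0.6276, 0.2512, 0.3068]
ee_rot: [0.062, 0.354, 0.919, 0.16]
wrist_force: [-6.3, -13.3, 9.1]
opening: 0.0085
```

>>> arm_command(
  deltas=[
    [2.5,2.8,-0.8,0,0,0,6],
    [0,0,0,0,0,0,6],
  ],
)

```text
time_s: 9.15
eef_pos: [0.6277, 0.2514, 0.3068]
ee_rot: [0.062, 0.353, 0.92, 0.157]
wrist_force: [-14.6, -21.5, 16.5]
opening: 0.0082
```

>>> arm_command(
  deltas=[
    [-4.5,-5,1.6,0,0,0,8],
    [0,0,0,0,0,0,24],
    [0,0,0,0,0,0,24],
    [-6,-6.5,24,0,0,0,24],
    [-12,-13,45,0,0,0,24],
    [-40,-40,10,0,0,0,24],
  ],
)

```text
time_s: 9.9
eef_pos: [0.5709, 0.194, 0.3885]
ee_rot: [0.064, 0.352, 0.919, 0.165]
wrist_force: [-0.0, -1.4, -0.3]
opening: 0.0242
```

>>> arm_command(
  deltas=[
    [-20,-58,0,-0.087,0.078,0,30],
    [-20,-58,0,-0.087,0.078,0,30],
    [-20,-58,0,-0.087,0.078,0,30],
    [-20,-58,0,0,0,0,30],
    [-20,-58,0,0,0,0,30],
    [0,-58,0,0,0,0,30],
    [0,0,0,0,0,0,30],
  ],
)

```text
time_s: 10.78
eef_pos: [0.4691, -0.1584, 0.3849]
ee_rot: [-0.0, 0.362, 0.932, -0.0]
wrist_force: [0.6, 0.5, 0.2]
opening: 0.0295
```

Run:
```python
from h import *
st=bot.read_state();print(st['eef_pos'],st['joint_pos'],st['ee_rot'])
for n in ['top','side']:
    s=shot(n,n+'6')
    cv2.imwrite(f'pics/{n}6b.png',cv2.resize(s['p'][:,:,::-1],(800,600),interpolation=cv2.INTER_CUBIC))
s=load('top6'); im=s['p'][115:250,120:270,::-1]; cv2.imwrite('pics/top6c.png',cv2.resize(im,None,fx=4.44,fy=4.44,interpolation=cv2.INTER_CUBIC))
```

```text
[ 0.46907811 -0.15843683  0.38489947] [-4.66283978e-01  1.06230458e-01  1.41284876e+00 -1.16303648e-04
  1.62309286e+00 -1.29705932e+00] [-2.93952350e-04  3.61628016e-01  9.32322418e-01 -2.99557952e-05]
```

View pics/top6b.png

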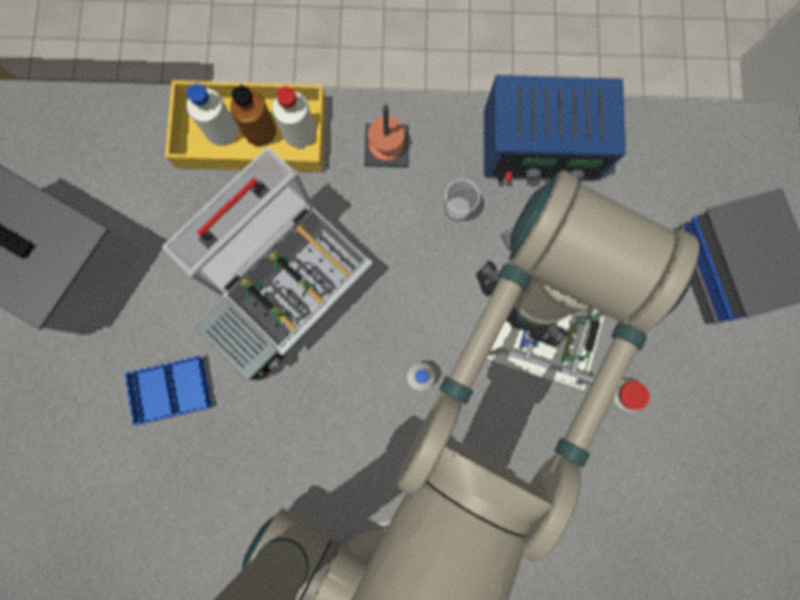

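View pics/top6c.png

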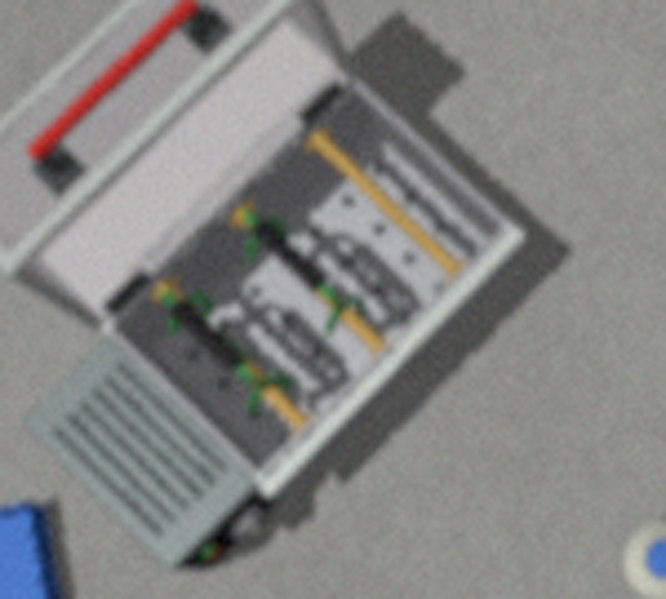

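View pics/side6b.png

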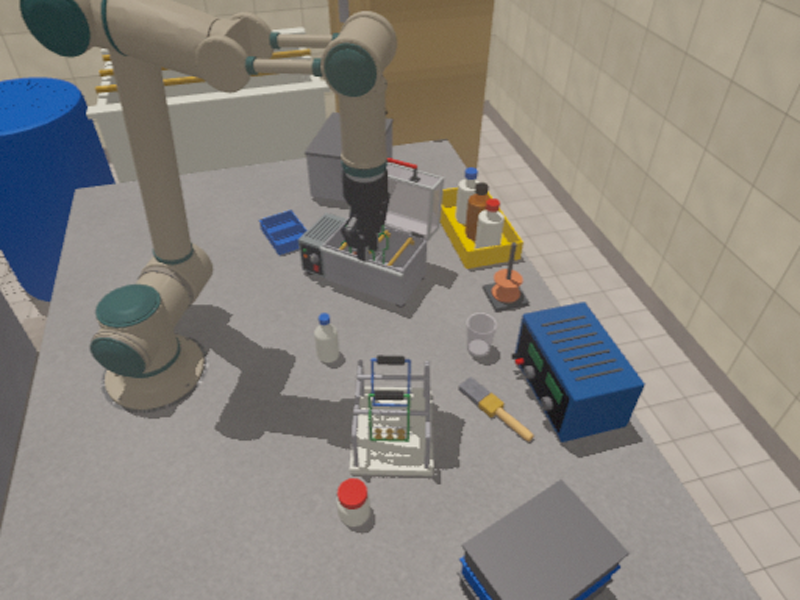

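Run:
```python
from h import *
def line(q):
    c=q.mean(0);d=np.linalg.svd(q-c)[2][0];t=(q-c)@d
    return np.round(c+d*(t.min()+t.max())/2,4),np.round(t.max()-t.min(),3),np.round(np.degrees(np.arctan2(d[1],d[0])),2),round(d[2],3),len(q)
for n in ['top6','side6']:
    s=load(n);W=cloud(s);hsv=cv2.cvtColor(s['p'],cv2.COLOR_RGB2HSV)
    g=(hsv[...,0]>12)&(hsv[...,0]<28)&(hsv[...,1]>110)&(hsv[...,2]>70)&(W[...,2]>.10)&(W[...,2]<.135)&(W[...,0]>.4)&(W[...,0]<.75)&(W[...,1]>0)
    nl,l,st,c=cv2.connectedComponentsWithStats(g.astype(np.uint8))
    for i in range(1,nl):
        if st[i,4]>12: print(n,st[i],line(W[l==i]))
for n,(r0,r1,c0,c1) in {'top0':(180,250,320,420),'side0':(225,300,220,285)}.items():
    s=load(n);W=cloud(s)
    k=(s['p'].max(-1)<70)&(W[...,2]>.15)&(W[...,2]<.2); m=np.zeros_like(k);m[r0:r1,c0:c1]=1
    nl,l,st,c=cv2.connectedComponentsWithStats((k&m).astype(np.uint8))
    for i in range(1,nl):
        if st[i,4]>12: print(n,st[i],line(W[l==i]))
s=shot('wrist','w6');cv2.imwrite('pics/w6b.png',cv2.resize(s['p'][:,:,::-1],(800,600)))
```

```text
top6 [190 144  33  32  94] (array([0.6061, 0.1285, 0.1195]), np.float64(0.126), np.float64(-132.72), np.float64(0.023), 94)
top6 [197 185   9   8  23] (array([0.5245, 0.1385, 0.1199]), np.float64(0.029), np.float64(-129.68), np.float64(-0.065), 23)
top6 [179 202   9   9  28] (array([0.4746, 0.1841, 0.12  ]), np.float64(0.03), np.float64(-133.57), np.float64(0.001), 28)
side6 [174  32  24   6  64] (array([0.5177, 1.4419, 0.1273]), np.float64(0.147), np.float64(-179.69), np.float64(-0.003), 64)
side6 [248 152  17  18  55] (array([0.6096, 0.1284, 0.1189]), np.float64(0.126), np.float64(-132.77), np.float64(0.045), 55)
top0 [344 196   8  18  58] (array([ 0.4817, -0.2549,  0.1842]), np.float64(0.047), np.float64(162.9), np.float64(-0.006), 58)
top0 [375 205   8  19  74] (array([ 0.4587, -0.335 ,  0.1837]), np.float64(0.049), np.float64(164.77), np.float64(0.013), 74)
side0 [242 228  17   5  66] (array([ 0.4829, -0.2633,  0.1815]), np.float64(0.048), np.float64(-16.0), np.float64(-0.025), 66)
side0 [240 251  18   5  76] (array([ 0.4574, -0.3431,  0.1808]), np.float64(0.048), np.float64(-16.09), np.float64(-0.002), 76)
```

View pics/w6b.png

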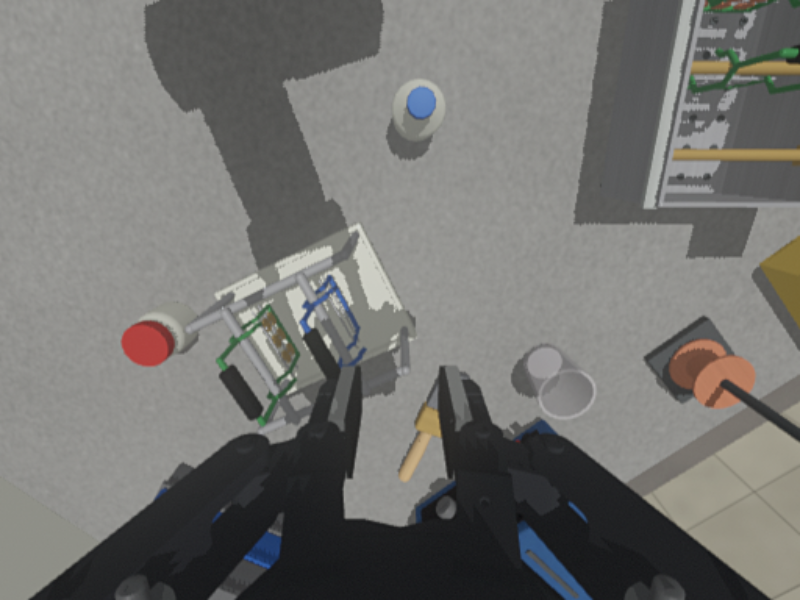

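>>> arm_command(
  deltas=[
    [-3,-45,-10,0,0,0.115,34],
    [-3,-45,-20,0,0,0.115,34],
    [-3,-45,-25,0,0,0.115,34],
    [-2,-44.5,-25,0,0,0.115,34],
    [0,0,0,0,0,0,34],
    [0,0,0,0,0,0,34],
  ],
)

```text
time_s: 11.68
eef_pos: [0.4588, -0.3332, 0.3058]
ee_rot: [0.0, 0.136, 0.991, 0.001]
wrist_force: [-1.1, 0.9, 0.1]
opening: 0.0339
```

Run:
```python
from h import *
st=bot.read_state();print(st['eef_pos'],st['ee_rot'],st['wrist_force'],st['joint_pos'][5])
s=shot('wrist','w7');cv2.imwrite('pics/w7b.png',cv2.resize(s['p'][:,:,::-1],(800,600)))
W=cloud(s)
k=(s['p'].max(-1)<70)&(W[...,2]>.165)&(W[...,2]<.195)
nl,l,stt,c=cv2.connectedComponentsWithStats(k.astype(np.uint8))
for i in range(1,nl):
    if stt[i,4]>30:
        q=W[l==i]; print(stt[i],q.mean(0),np.median(q,0)); r=cv2.minAreaRect((q[:,:2]*1000).astype(np.float32)); print(r)
```

```text
[ 0.45882713 -0.3332425   0.30579698] [1.26050160e-04 1.36357358e-01 9.90659443e-01 7.23521613e-04] [-1.05191057  0.92597198  0.11476318] -2.049010461062731
[245 167  12  53 475] [ 0.46177064 -0.33891674  0.18405618] [ 0.46245298 -0.33904292  0.18422592]
((459.3803405761719, -337.6678161621094), (10.88024616241455, 51.61000061035156), 73.64041900634766)
[326 168  20  53 578] [ 0.4852861  -0.26022445  0.18293064] [ 0.48627906 -0.26036462  0.1839379 ]
((483.2253112792969, -258.39794921875), (11.277778625488281, 51.12321472167969), 73.80413818359375)
```

View pics/w7b.png

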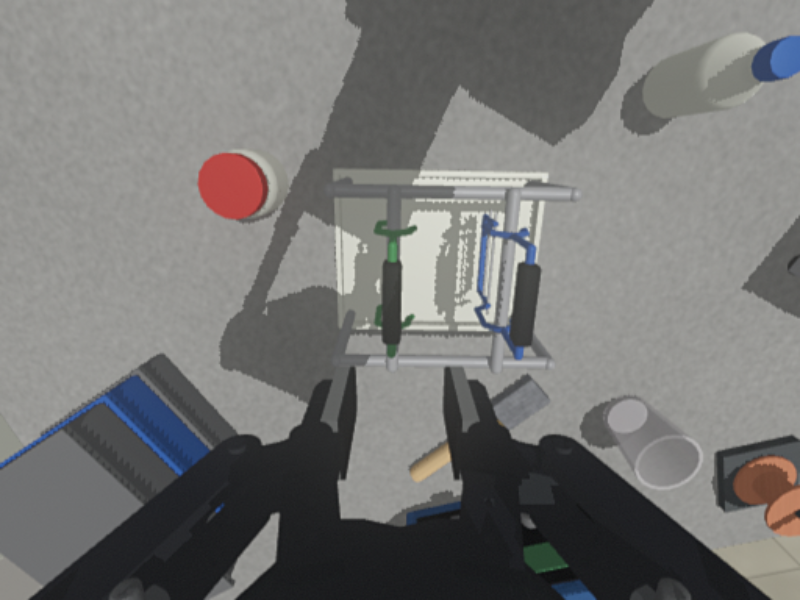

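Run:
```python
from h import *
s=load('w7');a=cv2.resize(s['p'][130:240,225:285,::-1],None,fx=6,fy=6,interpolation=cv2.INTER_NEAREST)[:600]
t=load('side6');b=cv2.resize(t['p'][240:290,230:270,::-1],None,fx=10,fy=10,interpolation=cv2.INTER_NEAREST)
o=np.zeros((600,780,3),np.uint8);o[:a.shape[0],:a.shape[1]]=a;o[:b.shape[0],370:370+b.shape[1]]=b
cv2.imwrite('pics/z7.png',o)
W=cloud(s);hsv=cv2.cvtColor(s['p'],cv2.COLOR_RGB2HSV)
g=(hsv[...,0]>45)&(hsv[...,0]<85)&(hsv[...,1]>90);m=np.zeros_like(g);m[130:240,225:285]=1
q=W[g&m]; c,sn=np.cos(np.radians(-16.3)),np.sin(np.radians(-16.3))
d=q-[.4594,-.3377,.125]; lx=d[:,0]*c+d[:,1]*sn; ly=-d[:,0]*sn+d[:,1]*c
for a in np.round(np.c_[lx,ly,d[:,2]]*1000)[::4]: print(a.tolist(),end=' ')
```

```text
[-37.0, 1.0, 47.0] [-36.0, -2.0, 54.0] [-36.0, 2.0, 54.0] [-36.0, 1.0, 54.0] [-35.0, 0.0, 55.0] [-34.0, -1.0, 54.0] [-33.0, -2.0, 55.0] [-32.0, 2.0, 52.0] [-32.0, 1.0, 53.0] [-31.0, 0.0, 54.0] [-30.0, -1.0, 54.0] [-29.0, -2.0, 54.0] [-29.0, 2.0, 54.0] [-28.0, 1.0, 54.0] [-27.0, 0.0, 53.0] [-26.0, 0.0, 55.0] [36.0, 13.0, -10.0]
```

View pics/z7.png

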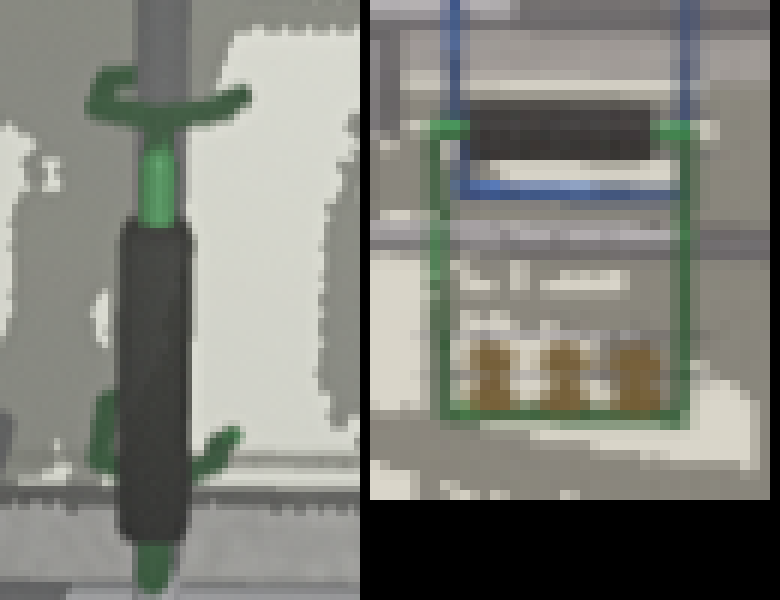

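>>> arm_command(
  deltas=[
    [0.6,-4.5,-40,0,0,-0.011,34],
    [0,0,-40,0,0,0,34],
    [0,0,-30,0,0,0,34],
    [0,0,-13,0,0,0,34],
    [0,0,0,0,0,0,34],
  ],
  grip_force=40,
)

```text
time_s: 12.35
eef_pos: [0.459, -0.3387, 0.183]
ee_rot: [0.0, 0.142, 0.99, 0.0]
wrist_force: [-0.9, 0.9, 0.6]
opening: 0.0341
```

>>> arm_command(
  deltas=[
    [0.2,0.8,0,0,0,0,20],
    [0,0,0,0,0,0,8],
    [0,0,0,0,0,0,8],
    [0,0,0,0,0,0,8],
  ],
  grip_force=50,
)

```text
time_s: 12.85
eef_pos: [0.4597, -0.3389, 0.1843]
ee_rot: [0.002, 0.143, 0.99, -0.0]
wrist_force: [1.0, 2.1, 6.1]
opening: 0.0109
```

>>> arm_command(
  deltas=[
    [0,0,6,0,0,0,8],
    [0,0,8,0,0,0,8],
    [0,0,8,0,0,0,8],
    [0,0,6,0,0,0,8],
    [0,0,0,0,0,0,8],
  ],
)

```text
time_s: 13.48
eef_pos: [0.459, -0.339, 0.2111]
ee_rot: [0.001, 0.142, 0.99, -0.0]
wrist_force: [0.0, -0.5, -3.0]
opening: 0.011
```

Run:
```python
from h import *
st=bot.read_state();print(st['eef_pos'],st['wrist_force'],st['moment'])
s=shot('side','s8')
cv2.imwrite('pics/s8b.png',cv2.resize(s['p'][200:310,200:310,::-1],(600,600),interpolation=cv2.INTER_CUBIC))
```

```text
[ 0.45899761 -0.33902421  0.21114144] [ 0.04097615 -0.49236262 -2.97551562] [-0.01269208  0.01364091  0.02723046]
```

View pics/s8b.png

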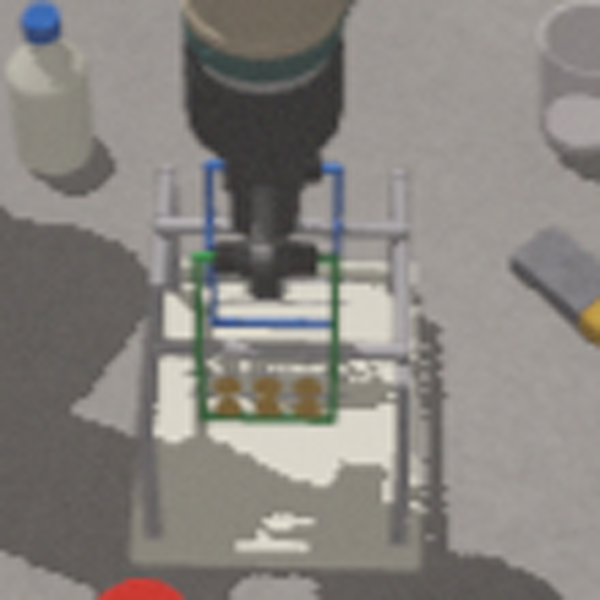

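>>> arm_command(
  deltas=[
    [-1.4,-4.8,0,0,0,0,8],
    [-2.1,-7.2,0,0,0,0,8],
    [-2.8,-9.6,0,0,0,0,8],
    [-2.8,-9.6,0,0,0,0,8],
    [0,0,0,0,0,0,8],
  ],
)

```text
time_s: 14.15
eef_pos: [0.4494, -0.3711, 0.2104]
ee_rot: [0.0, 0.143, 0.99, -0.0]
wrist_force: [0.3, -0.0, -3.5]
opening: 0.0104
```

>>> arm_command(
  deltas=[
    [0,0,12,0,0,0,8],
    [0,0,25,0,0,0,8],
    [0,0,35,0,0,0,8],
    [0,0,35,0,0,0,8],
    [0,0,35,0,0,0,8],
    [0,0,15,0,0,0,8],
    [0,0,0,0,0,0,8],
  ],
)

```text
time_s: 15.02
eef_pos: [0.4499, -0.3699, 0.3686]
ee_rot: [0.001, 0.142, 0.99, -0.001]
wrist_force: [0.4, 0.1, -3.3]
opening: 0.0114
```

Run:
```python
from h import *
st=bot.read_state();print(st['eef_pos'],st['wrist_force'],st['joint_pos'])
s=shot('side','s9')
cv2.imwrite('pics/s9b.png',cv2.resize(s['p'][130:330,170:370,::-1],(600,600),interpolation=cv2.INTER_CUBIC))
```

```text
[ 0.44989394 -0.36989895  0.36858393] [ 0.37790727  0.10624279 -3.30652434] [-8.07650876e-01  2.46982118e-01  1.27388533e+00  1.45697987e-04
  1.61854257e+00 -2.09296492e+00]
```

View pics/s9b.png

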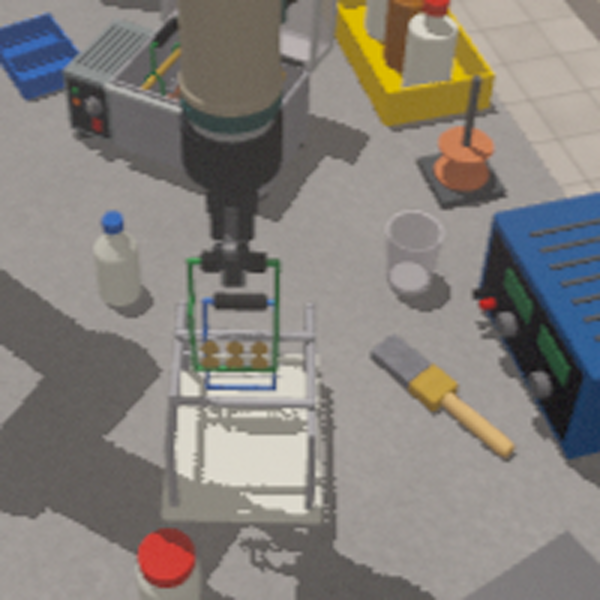

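>>> arm_command(
  deltas=[
    [4,16,0,0,0,-0.12,8],
    [8.5,32,0,0,0,-0.128,8],
    [8.5,32,0,0,0,-0.128,8],
    [8.5,32,0,0,0,-0.128,8],
    [8.5,32,0,0,0,-0.128,8],
    [8.5,32,0,0,0,-0.128,8],
    [8.5,32,0,0,0,-0.128,8],
    [8.5,32,0,0,0,-0.128,8],
  ],
)

```text
time_s: 16.08
eef_pos: [0.5126, -0.1285, 0.3654]
ee_rot: [-0.002, 0.608, 0.794, -0.001]
wrist_force: [-0.1, 0.5, -3.0]
opening: 0.0106
```

>>> arm_command(
  deltas=[
    [8.5,32,0,0,0,-0.128,8],
    [8.5,32,0,0,0,-0.128,8],
    [8.5,32,0,0,0,-0.128,8],
    [8.5,32,0,0,0,-0.128,8],
    [8.5,32,0,0,0,-0.128,8],
    [8.5,32,0,0,0,-0.128,8],
    [8.5,32,0,0,0,-0.128,8],
    [0,0,0,0,0,0,8],
  ],
)

```text
time_s: 17.08
eef_pos: [0.5723, 0.0963, 0.365]
ee_rot: [-0.001, 0.89, 0.456, -0.002]
wrist_force: [0.5, -0.8, -2.5]
opening: 0.0109
```

>>> arm_command(
  deltas=[
    [6.7,25,0,0,0,-0.058,8],
    [6.8,25,0,0,0,-0.059,8],
    [0,0,0,0,0,0,8],
    [0,0,0,0,0,0,8],
  ],
)

```text
time_s: 17.58
eef_pos: [0.5857, 0.1431, 0.3664]
ee_rot: [0.0, 0.916, 0.402, -0.001]
wrist_force: [-0.6, 0.6, -3.9]
opening: 0.011
```

Run:
```python
from h import *
st=bot.read_state();print(st['eef_pos'],st['ee_rot'],st['wrist_force'],st['joint_pos'])
s=shot('wrist','w10');cv2.imwrite('pics/w10b.png',cv2.resize(s['p'][:,:,::-1],(800,600)))
W=cloud(s);hsv=cv2.cvtColor(s['p'],cv2.COLOR_RGB2HSV)
g=(hsv[...,0]>12)&(hsv[...,0]<28)&(hsv[...,1]>110)&(hsv[...,2]>70)&(W[...,2]>.10)&(W[...,2]<.135)&(W[...,0]>.4)&(W[...,0]<.75)&(W[...,1]>0)
nl,l,stt,c=cv2.connectedComponentsWithStats(g.astype(np.uint8))
for i in range(1,nl):
    if stt[i,4]>40:
        q=W[l==i];c=q.mean(0);d=np.linalg.svd(q-c)[2][0];t=(q-c)@d
        print(stt[i],np.round(c+d*(t.min()+t.max())/2,4),t.max()-t.min(),np.degrees(np.arctan2(d[1],d[0])))
s=shot('side','s10');cv2.imwrite('pics/s10b.png',cv2.resize(s['p'][90:240,160:310,::-1],(600,600),interpolation=cv2.INTER_CUBIC))
```

```text
[0.58565236 0.14306402 0.36642801] [ 2.30772580e-04  9.15704297e-01  4.01850344e-01 -1.37430818e-03] [-0.58692448  0.58827143 -3.91202789] [ 1.24912440e-01  2.83005905e-01  1.22893120e+00 -1.22711227e-03
  1.63215905e+00  8.68560938e-01]
[272 119   2  47  53] [0.6236 0.1488 0.1191] 0.06240581385730596 -131.9904875181503
[173 134  11  48 272] [0.512  0.2224 0.1192] 0.06640431400404068 -132.24809328251445
[224 134   7  47  92] [0.5635 0.1758 0.119 ] 0.06521040086040167 -130.25787168648574
[178 185   7  20 104] [0.4747 0.1821 0.119 ] 0.031126035156981015 -138.44761164702214
[223 185   8  20  96] [0.5246 0.1363 0.119 ] 0.031980169465518314 -143.58737916442183
[268 184  12  21  78] [0.5725 0.0922 0.1183] 0.033064305037646555 -121.10431768811335
```

View pics/w10b.png

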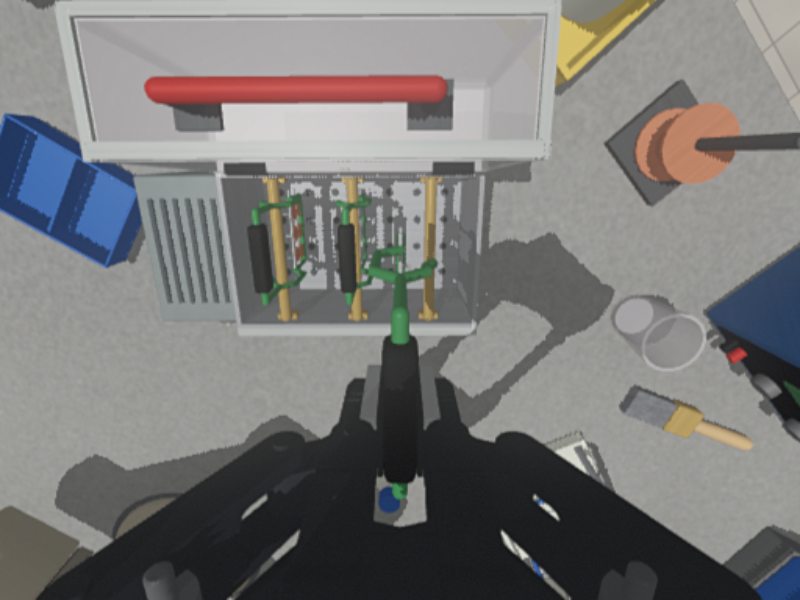

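View pics/s10b.png

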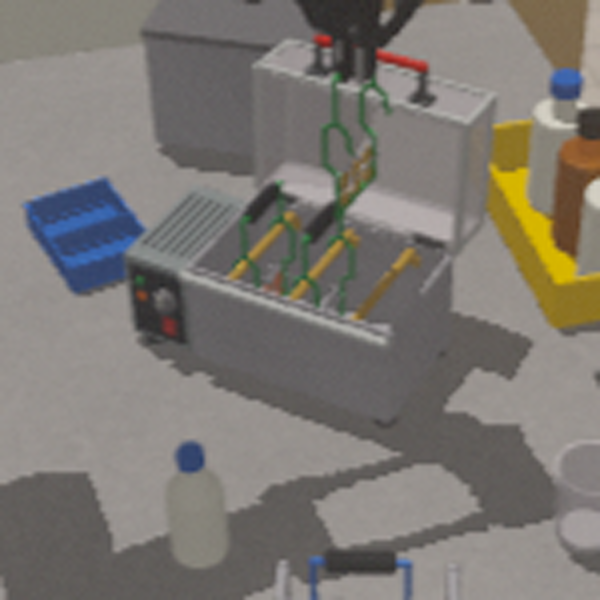

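>>> arm_command(
  deltas=[
    [-1.5,1.3,-20,0,0,0.004,8],
    [0,0,-35,0,0,0,8],
    [0,0,-30,0,0,0,8],
    [0,0,0,0,0,0,8],
  ],
)

```text
time_s: 18.18
eef_pos: [0.5829, 0.1443, 0.2801]
ee_rot: [-0.001, 0.915, 0.403, -0.003]
wrist_force: [0.2, -0.4, -2.6]
opening: 0.0111
```

Run:
```python
from h import *
st=bot.read_state();print(st['eef_pos'],st['wrist_force'])
s=shot('side','s11');cv2.imwrite('pics/s11b.png',cv2.resize(s['p'][110:210,180:280,::-1],(600,600),interpolation=cv2.INTER_CUBIC))
s=shot('wrist','w11');cv2.imwrite('pics/w11b.png',cv2.resize(s['p'][:,:,::-1],(800,600)))
```

```text
[0.58286093 0.1443314  0.28005338] [ 0.23146353 -0.40564914 -2.59921952]
```

View pics/s11b.png

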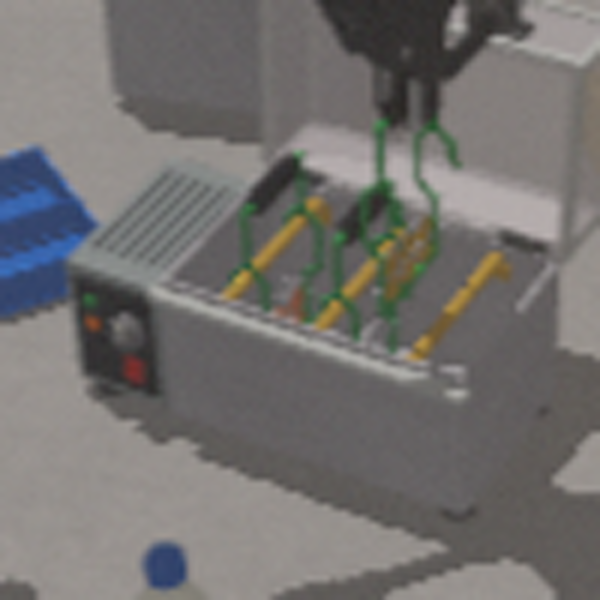

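View pics/w11b.png

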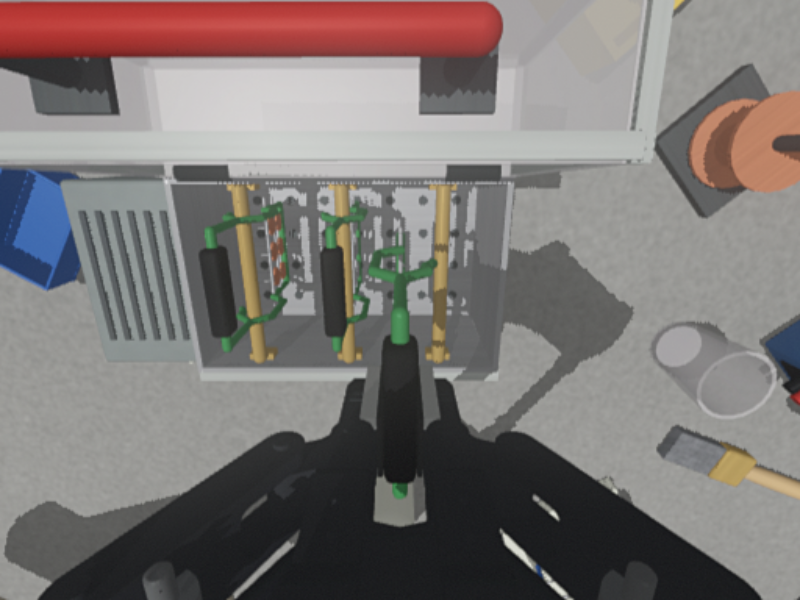

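>>> arm_command(
  deltas=[
    [-4,-4.5,-20,0,0,0.003,8],
    [0,0,-25,0,0,0,8],
    [0,0,-20,0,0,0,8],
    [0,0,0,0,0,0,8],
  ],
)

```text
time_s: 18.77
eef_pos: [0.5806, 0.1407, 0.2178]
ee_rot: [0.0, 0.914, 0.405, -0.0]
wrist_force: [0.6, 0.4, -2.2]
opening: 0.0109
```

Run:
```python
from h import *
st=bot.read_state();print(st['eef_pos'],st['wrist_force'])
s=shot('side','s12');cv2.imwrite('pics/s12b.png',cv2.resize(s['p'][90:210,170:290,::-1],(600,600),interpolation=cv2.INTER_CUBIC))
s=shot('wrist','w12');cv2.imwrite('pics/w12b.png',cv2.resize(s['p'][:,:,::-1],(800,600)))
```

```text
[0.58062789 0.14066699 0.21782809] [ 0.61665112  0.38644882 -2.19939393]
```

View pics/s12b.png

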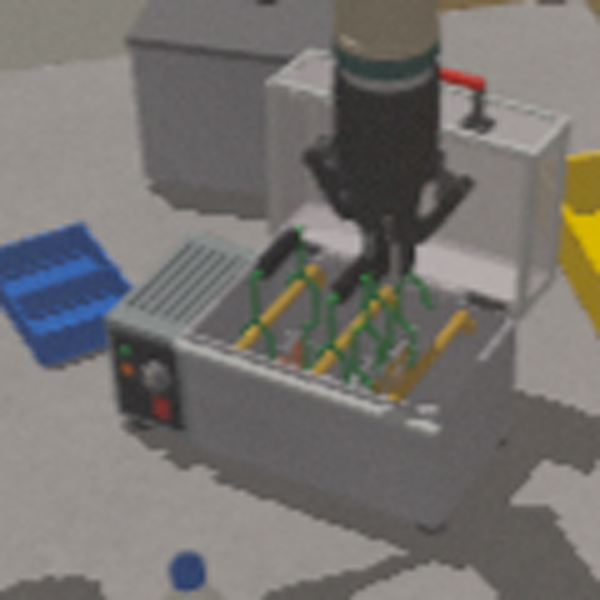

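View pics/w12b.png

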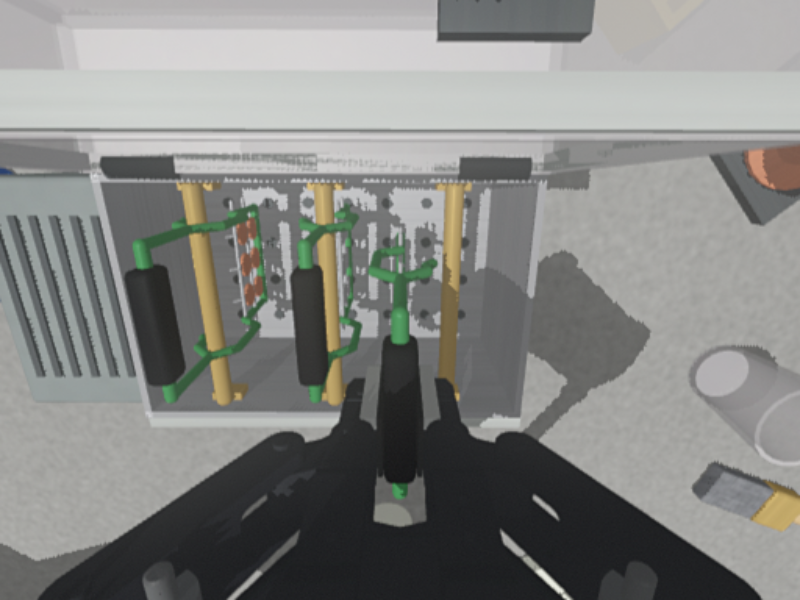

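>>> arm_command(
  deltas=[
    [0,0,-7,0,0,0,8],
    [0,0,-7,0,0,0,8],
    [0,0,0,0,0,0,8],
  ],
)

```text
time_s: 19.25
eef_pos: [0.5801, 0.1408, 0.2029]
ee_rot: [-0.0, 0.914, 0.405, -0.001]
wrist_force: [-0.2, 0.9, -2.6]
opening: 0.0113
```

Run:
```python
from h import *
st=bot.read_state();print(st['eef_pos'],st['wrist_force'])
s=shot('wrist','w13');cv2.imwrite('pics/w13b.png',cv2.resize(s['p'][100:280,170:370,::-1],(660,594),interpolation=cv2.INTER_NEAREST))
W=cloud(s);hsv=cv2.cvtColor(s['p'],cv2.COLOR_RGB2HSV)
y=np.radians(47.6);R=np.array([[np.cos(y),np.sin(y)],[-np.sin(y),np.cos(y)]])
P=W.copy();P[...,:2]=(W[...,:2]-[.605,.127])@R.T
g=(hsv[...,0]>12)&(hsv[...,0]<28)&(hsv[...,1]>110)&(P[...,2]>.1)&(P[...,2]<.125)&(abs(P[...,0])<.05)&(abs(P[...,1])<.03)
q=P[g];print('rod',len(q),q.mean(0),q[:,2].max(),np.polyfit(q[:,0],q[:,1],1))
g=(hsv[...,0]>45)&(hsv[...,0]<85)&(hsv[...,1]>90)&(abs(P[...,0])<.06)&(P[...,1]>-.01)&(P[...,1]<.05)&(P[...,2]>.04)
q=P[g];q=q[q[:,0]>.01]
for a in np.round(q*1000)[::12]: print(a.tolist(),end=' ')
```

```text
[0.58012855 0.14081953 0.20286582] [-0.16044431  0.85649095 -2.64844807]
rod 558 [-0.00796655 -0.00210521  0.11905146] 0.12137742388113407 [ 0.00716709 -0.00204811]
[33.0, 30.0, 100.0] [32.0, 31.0, 102.0] [32.0, 34.0, 105.0] [33.0, 39.0, 112.0] [30.0, 28.0, 100.0] [29.0, 29.0, 101.0] [32.0, 11.0, 130.0] [32.0, 12.0, 133.0] [33.0, 37.0, 144.0] [32.0, 37.0, 145.0] [31.0, 41.0, 143.0] [33.0, 32.0, 148.0] [32.0, 14.0, 144.0] [32.0, 33.0, 150.0] [32.0, 21.0, 149.0] [30.0, 39.0, 145.0] [32.0, 31.0, 152.0] [32.0, 21.0, 150.0] [30.0, 38.0, 146.0] [32.0, 29.0, 154.0] [31.0, 21.0, 151.0] [31.0, 35.0, 151.0] [33.0, 27.0, 158.0] [29.0, 35.0, 149.0] [31.0, 25.0, 155.0] [31.0, 30.0, 157.0] [33.0, 27.0, 165.0] [32.0, 29.0, 170.0] [32.0, 29.0, 173.0] [32.0, 29.0, 178.0] [32.0, 25.0, 178.0] [32.0, 29.0, 184.0] [32.0, 26.0, 184.0] [32.0, 26.0, 189.0] [33.0, 28.0, 194.0] [33.0, 26.0, 195.0] [32.0, 28.0, 197.0] [32.0, 27.0, 197.0] [31.0, 26.0, 197.0] [31.0, 26.0, 198.0] [30.0, 26.0, 197.0] [30.0, 26.0, 198.0] [29.0, 26.0, 197.0] [29.0, 26.0, 197.0] [28.0, 26.0, 198.0] [27.0, 30.0, 198.0] [27.0, 28.0, 199.0] [26.0, 27.0, 198.0] [26.0, 26.0, 198.0] [25.0, 25.0, 196.0] [24.0, 25.0, 195.0] [23.0, 25.0, 195.0] [23.0, 25.0, 197.0] [22.0, 25.0, 195.0] [21.0, 29.0, 197.0]
```

View pics/w13b.png

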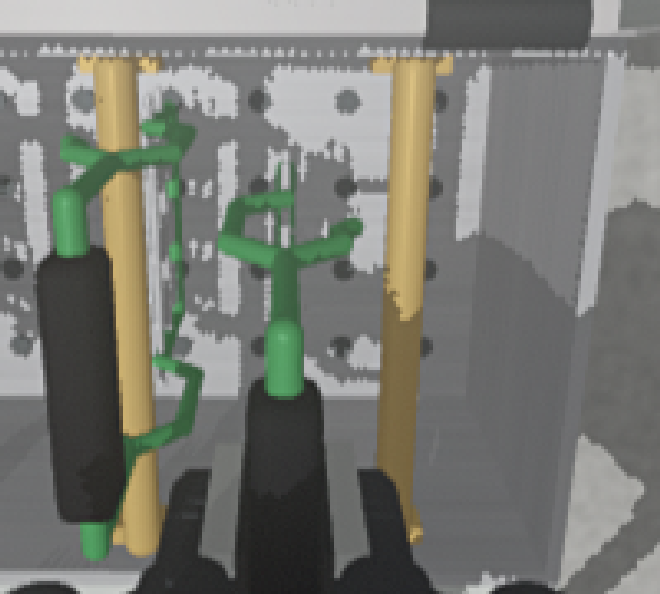

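>>> arm_command(
  deltas=[
    [3,-2.7,0,0,0,0,8],
    [4.5,-4.1,0,0,0,0,8],
    [4.8,-4.4,0,0,0,0,8],
    [4.8,-4.4,0,0,0,0,8],
    [4.7,-4.3,0,0,0,0,8],
    [0,0,0,0,0,0,8],
  ],
)

```text
time_s: 20.05
eef_pos: [0.603, 0.1205, 0.2035]
ee_rot: [0.0, 0.914, 0.405, 0.0]
wrist_force: [-0.6, -0.8, -3.0]
opening: 0.0111
```

Run:
```python
from h import *
st=bot.read_state();print(st['eef_pos'],st['wrist_force'])
s=shot('wrist','w14');cv2.imwrite('pics/w14b.png',cv2.resize(s['p'][100:280,170:370,::-1],(660,594),interpolation=cv2.INTER_NEAREST))
W=cloud(s);hsv=cv2.cvtColor(s['p'],cv2.COLOR_RGB2HSV)
y=np.radians(47.6);R=np.array([[np.cos(y),np.sin(y)],[-np.sin(y),np.cos(y)]])
P=W.copy();P[...,:2]=(W[...,:2]-[.605,.127])@R.T
g=(hsv[...,0]>12)&(hsv[...,0]<28)&(hsv[...,1]>110)&(P[...,2]>.1)&(P[...,2]<.125)&(abs(P[...,0])<.07)&(abs(P[...,1])<.03)
q=P[g];print('rod',len(q),q.mean(0),np.polyfit(q[:,0],q[:,1],1))
g=(hsv[...,0]>45)&(hsv[...,0]<85)&(hsv[...,1]>90)&(abs(P[...,0])<.06)&(abs(P[...,1])<.03)&(P[...,2]>.04)
q=P[g];q=q[q[:,0]>.01]
for a in np.round(q*1000)[::15]: print(a.tolist(),end=' ')
```

```text
[0.60295243 0.12049106 0.20345996] [-0.61836406 -0.83833306 -2.97199616]
rod 150 [ 0.03139499 -0.00132158  0.11843528] [-0.10378797  0.00193685]
[34.0, 5.0, 106.0] [31.0, 5.0, 108.0] [33.0, -18.0, 131.0] [32.0, -14.0, 135.0] [33.0, -16.0, 141.0] [31.0, -18.0, 134.0] [33.0, -15.0, 144.0] [33.0, 2.0, 149.0] [31.0, 9.0, 145.0] [33.0, -6.0, 152.0] [31.0, -17.0, 145.0] [33.0, 1.0, 152.0] [32.0, -11.0, 149.0] [31.0, 5.0, 149.0] [33.0, -5.0, 154.0] [30.0, -16.0, 145.0] [33.0, -4.0, 159.0] [30.0, 3.0, 152.0] [31.0, -8.0, 152.0] [33.0, -5.0, 162.0] [33.0, -3.0, 169.0] [33.0, -2.0, 173.0] [33.0, -3.0, 178.0] [32.0, -5.0, 179.0] [33.0, -2.0, 186.0] [33.0, -3.0, 190.0] [33.0, -3.0, 192.0] [33.0, -3.0, 196.0] [33.0, -2.0, 197.0] [32.0, -4.0, 198.0] [32.0, -1.0, 198.0] [31.0, -3.0, 198.0] [30.0, -5.0, 198.0] [29.0, -3.0, 198.0] [29.0, -4.0, 200.0] [27.0, -1.0, 197.0] [28.0, -3.0, 199.0] [27.0, -5.0, 198.0] [26.0, -1.0, 198.0] [25.0, -3.0, 199.0] [24.0, -5.0, 198.0] [22.0, -0.0, 196.0] [23.0, -2.0, 198.0] [22.0, -5.0, 198.0]
```

View pics/w14b.png

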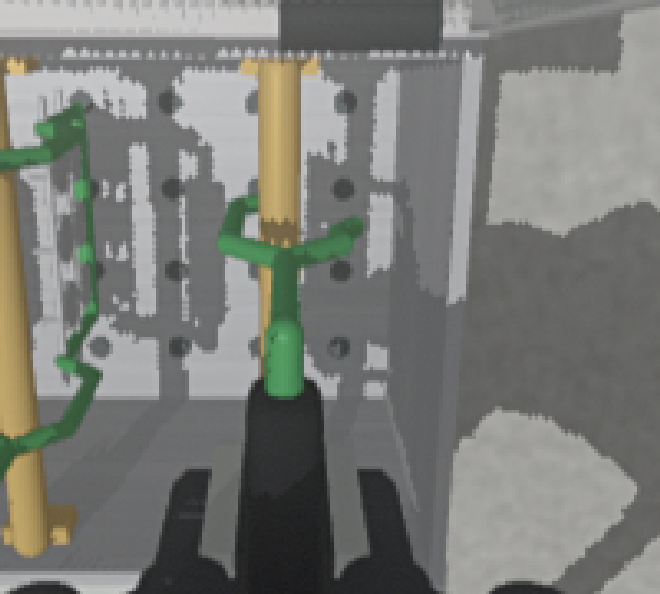

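>>> arm_command(
  deltas=[
    [0,0,-6,0,0,0,8],
    [0,0,-7,0,0,0,8],
    [0,0,-6,0,0,0,8],
    [0,0,-4,0,0,0,8],
    [0,0,-2,0,0,0,8],
    [0,0,0,0,0,0,8],
  ],
)

```text
time_s: 20.85
eef_pos: [0.6024, 0.121, 0.1784]
ee_rot: [0.0, 0.914, 0.405, -0.0]
wrist_force: [-0.2, -0.6, -2.5]
opening: 0.011
```

>>> arm_command(
  deltas=[
    [0,0,-2,0,0,0,8],
    [0,0,-2,0,0,0,8],
    [0,0,0,0,0,0,8],
  ],
)

```text
time_s: 21.22
eef_pos: [0.6023, 0.1213, 0.1747]
ee_rot: [-0.0, 0.914, 0.405, 0.0]
wrist_force: [-1.2, 1.9, -1.4]
opening: 0.0108
```

>>> arm_command(
  deltas=[
    [0,0,-1,0,0,0,8],
    [0,0,-1,0,0,0,8],
    [0,0,0,0,0,0,8],
  ],
)

```text
time_s: 21.6
eef_pos: [0.6024, 0.1213, 0.1743]
ee_rot: [0.0, 0.914, 0.405, 0.001]
wrist_force: [-2.4, 0.6, 7.1]
opening: 0.0111
```

Run:
```python
from h import *
st=bot.read_state();print(st['eef_pos'],st['wrist_force'],st['moment'])
s=shot('side','s15');cv2.imwrite('pics/s15b.png',cv2.resize(s['p'][110:210,190:290,::-1],(600,600),interpolation=cv2.INTER_CUBIC))
s=shot('wrist','w15');cv2.imwrite('pics/w15b.png',cv2.resize(s['p'][100:280,170:370,::-1],(660,594),interpolation=cv2.INTER_NEAREST))
```

```text
[0.60244958 0.12129048 0.17434601] [-2.44038983  0.61258497  7.06329401] [0.18246593 0.69798872 0.00801858]
```

View pics/s15b.png

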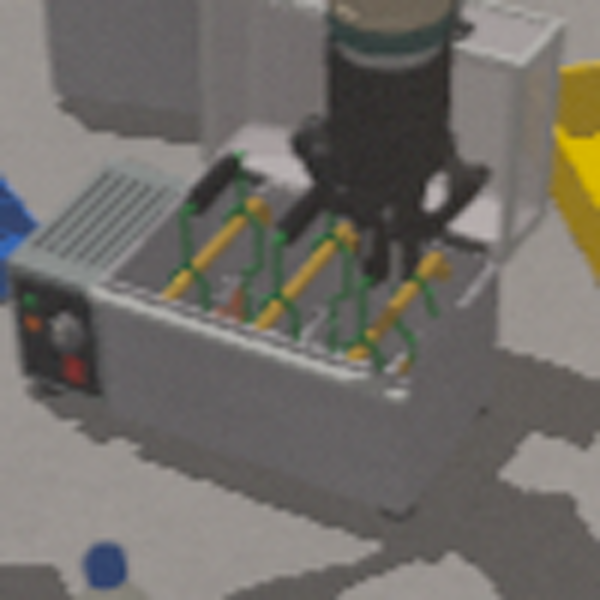

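View pics/w15b.png

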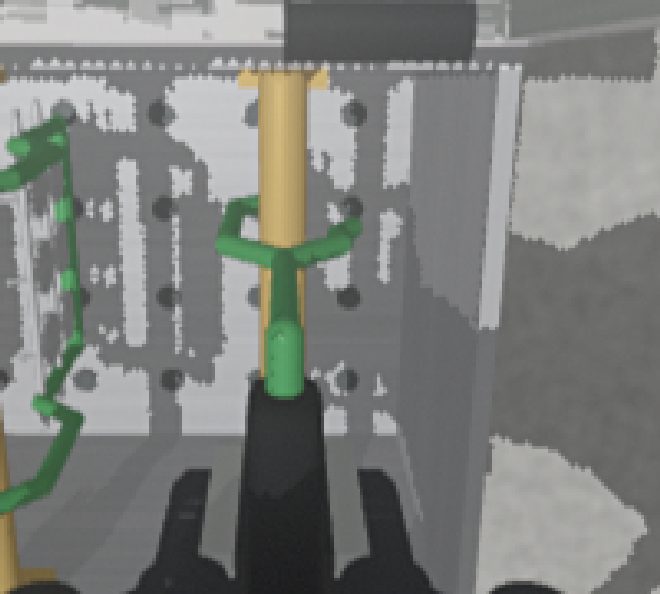

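>>> arm_command(
  deltas=[
    [0,0,-1,0,0,0,8],
    [0,0,-0.5,0,0,0,8],
    [0,0,0,0,0,0,8],
  ],
)

```text
time_s: 22.08
eef_pos: [0.6026, 0.1213, 0.1742]
ee_rot: [0.0, 0.914, 0.405, 0.001]
wrist_force: [-4.6, -0.2, 14.0]
opening: 0.0106
```

Run:
```python
from h import *
st=bot.read_state();print(st['eef_pos'],st['wrist_force'],st['moment'])
```

```text
[0.60256166 0.12127497 0.17423211] [-4.56321377 -0.20866638 13.97547331] [ 0.16715615  1.01442625 -0.03631999]
```

>>> arm_command(
  deltas=[
    [0,0,1,0,0,0,14],
    [0,0,0,0,0,0,18],
    [0,0,0,0,0,0,24],
    [0,0,0,0,0,0,28],
    [0,0,0,0,0,0,28],
  ],
)

```text
time_s: 22.7
eef_pos: [0.6025, 0.121, 0.1718]
ee_rot: [0.0, 0.914, 0.405, -0.0]
wrist_force: [0.5, -0.6, 0.4]
opening: 0.0278
```

>>> arm_command(
  deltas=[
    [0,0,10,0,0,0,28],
    [0,0,20,0,0,0,28],
    [0,0,30,0,0,0,28],
    [0,0,40,0,0,0,28],
    [0,0,50,0,0,0,28],
    [-20,-22,50,0,0,0,28],
  ],
)

```text
time_s: 23.45
eef_pos: [0.583, 0.0996, 0.3738]
ee_rot: [0.0, 0.914, 0.406, 0.001]
wrist_force: [1.1, 0.3, 0.7]
opening: 0.0282
```

Run:
```python
from h import *
st=bot.read_state();print(st['eef_pos'],st['wrist_force'],st['joint_pos'])
s=shot('side','s16');cv2.imwrite('pics/s16b.png',cv2.resize(s['p'][90:210,180:300,::-1],(600,600),interpolation=cv2.INTER_CUBIC))
s=shot('wrist','w16');cv2.imwrite('pics/w16b.png',cv2.resize(s['p'][:,:,::-1],(800,600)))
```

```text
[0.58300424 0.09963896 0.37377215] [1.09832283 0.30833748 0.70190913] [5.14455100e-02 2.61374387e-01 1.24187728e+00 3.76132562e-04
 1.63710263e+00 7.86650323e-01]
```

View pics/s16b.png

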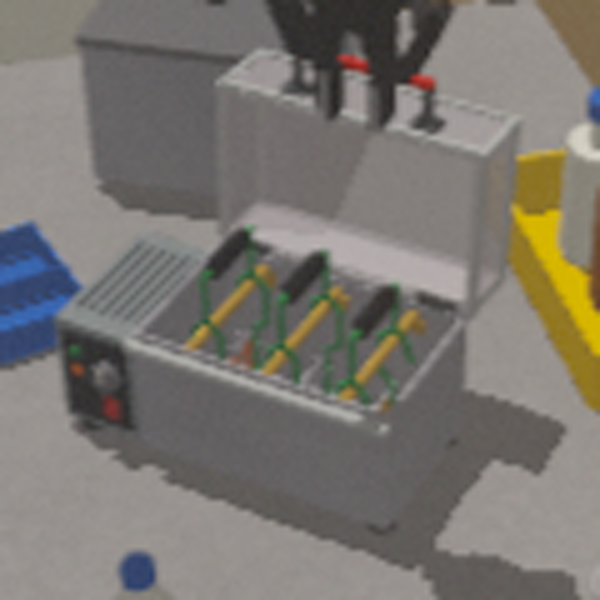

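View pics/w16b.png

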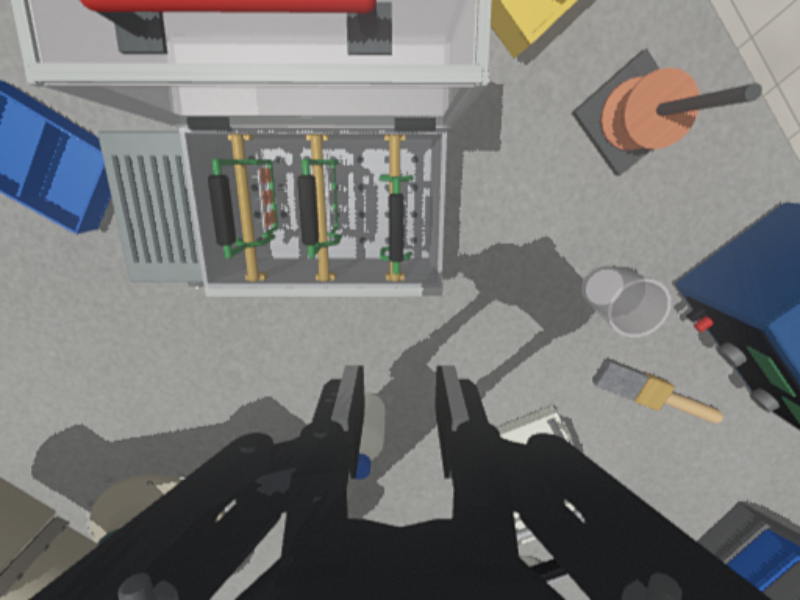

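>>> arm_command(
  deltas=[
    [0,0,10,0,0,0.15,26],
    [0,0,10,0,0,0.175,26],
    [0,0,5,0,0,0.175,26],
    [0,0,0,0,0,0.175,26],
    [0,10,0,0,0,0.175,26],
    [0,10,0,0,0,0.175,26],
    [0,10,0,0,0,0.175,26],
    [0,10,0,0,0,0.175,26],
  ],
)

```text
time_s: 24.55
eef_pos: [0.5824, 0.1394, 0.3971]
ee_rot: [0.0, 0.447, 0.894, 0.0]
wrist_force: [0.4, 0.6, -0.6]
opening: 0.0257
```

>>> arm_command(
  deltas=[
    [0,10,0,0,0,0.175,24],
    [4,15,0,0.0835,-0.0754,0,24],
    [4,15,0,0.0835,-0.0754,0,24],
    [4,15,0,0.0835,-0.0754,0,24],
    [4,15,0,0.0835,-0.0754,0,24],
    [0,0,0,0,0,0,24],
    [0,0,0,0,0,0,24],
  ],
)

```text
time_s: 25.42
eef_pos: [0.5987, 0.2087, 0.3974]
ee_rot: [0.078, 0.361, 0.906, 0.209]
wrist_force: [-0.4, -0.0, 1.5]
opening: 0.0241
```

```bash
cat > g.py <<'E'
from h import *
from scipy.spatial.transform import Rotation as Ro
def pose():
    st=bot.read_state();q=st['ee_rot'];R=Ro.from_quat([q[1],q[2],q[3],q[0]]).as_matrix();return st,R
E
python3 - <<'E'
from g import *
st,R=pose();print(st['eef_pos'],st['joint_pos'].round(2));print(R.round(3))
B=np.array([.6297,.2537,.2984]);print('bar in tool',R.T@(B-st['eef_pos']))
print('jaw yaw',np.degrees(np.arctan2(R[1,1],R[0,1])), 'hand x',R[:,0])
s=shot('wrist','w17');cv2.imwrite('pics/w17b.png',cv2.resize(s['p'][:,:,::-1],(800,600)))
W=cloud(s);hsv=cv2.cvtColor(s['p'],cv2.COLOR_RGB2HSV)
red=((hsv[...,0]<8)|(hsv[...,0]>172))&(hsv[...,1]>120)&(hsv[...,2]>60)
q=W[red];q=q[(q[:,2]>.27)&(q[:,2]<.33)]
if len(q):
  c=q.mean(0);d=np.linalg.svd(q-c)[2][0];t=(q-c)@d;print(len(q),c+d*(t.min()+t.max())/2,t.max()-t.min(),np.degrees(np.arctan2(d[1],d[0])))
E
```

```text
[0.59867282 0.20869674 0.39741109] [ 0.06  0.13  1.43  0.32  1.26 -0.8 ]
[[-0.728  0.621  0.291]
 [ 0.686  0.653  0.322]
 [ 0.009  0.434 -0.901]]
bar in tool [0.00734469 0.00567443 0.1127166 ]
jaw yaw 46.45495450703624 hand x [-0.72789757  0.68562211  0.00935183]
1201 [0.62880405 0.25190057 0.30158412] 0.11893408563998513 -42.64692113927472
```

View pics/w17b.png

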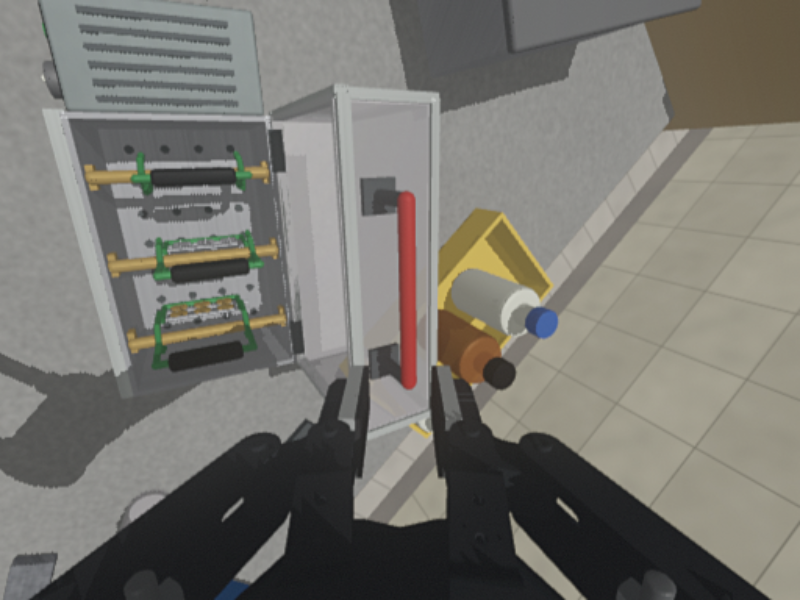

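>>> arm_command(
  deltas=[
    [-1.8,8.7,2.5,0,0,0,24],
    [7.5,8.2,-23,0,0,0,24],
    [7.5,8.3,-23,0,0,0,24],
    [7.5,8.3,-23,0,0,0,24],
    [4,4.4,-12,0,0,0,24],
    [0,0,0,0,0,0,24],
  ],
  grip_force=40,
)

```text
time_s: 26.22
eef_pos: [0.6231, 0.2475, 0.3176]
ee_rot: [0.077, 0.36, 0.906, 0.209]
wrist_force: [-0.1, 0.0, 1.1]
opening: 0.024
```

Run:
```python
from g import *
st,R=pose();print(st['eef_pos'],st['wrist_force'])
B=np.array([.6300,.2533,.298]);print('bar in tool',R.T@(B-st['eef_pos']))
s=shot('side','s18');cv2.imwrite('pics/s18b.png',cv2.resize(s['p'][80:200,180:300,::-1],(600,600),interpolation=cv2.INTER_CUBIC))
```

```text
[0.62307993 0.24745748 0.31755828] [-0.09164247  0.03248375  1.13653404]
bar in tool [-0.00126107 -0.00036688  0.02151334]
```

View pics/s18b.png

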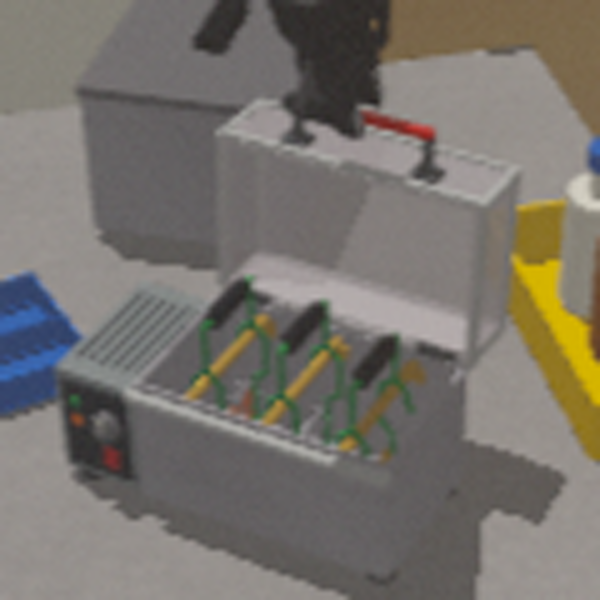

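>>> arm_command(
  deltas=[
    [2,2,-6,0,0,0,24],
    [1.6,2,-5.3,0,0,0,24],
    [0,0,0,0,0,0,12],
    [0,0,0,0,0,0,6],
    [0,0,0,0,0,0,6],
  ],
)

```text
time_s: 26.9
eef_pos: [0.6263, 0.2505, 0.3067]
ee_rot: [0.077, 0.36, 0.906, 0.209]
wrist_force: [-1.5, -1.2, -3.2]
opening: 0.0081
```

Run:
```python
from g import *
st,R=pose();print(st['eef_pos'],st['wrist_force'],st['opening'])
ex=np.array([np.cos(np.radians(47.7)),np.sin(np.radians(47.7))])
a=np.linspace(.142+1.65,.142,27)
x=-177*np.cos(a);z=177*np.sin(a)
for i in range(26): print(i,np.round([*((x[i+1]-x[i])*ex),z[i+1]-z[i]],1).tolist())
```

```text
[0.6262528  0.25053579 0.30665106] [-1.49056444 -1.1994546  -3.15968276] 0.008086241016997281
0 [-7.4, -8.2, 2.1]
1 [-7.5, -8.2, 1.4]
2 [-7.5, -8.3, 0.7]
3 [-7.6, -8.3, -0.0]
4 [-7.5, -8.3, -0.7]
5 [-7.5, -8.2, -1.4]
6 [-7.4, -8.2, -2.1]
7 [-7.3, -8.0, -2.8]
8 [-7.2, -7.9, -3.5]
9 [-7.0, -7.7, -4.2]
10 [-6.8, -7.5, -4.8]
11 [-6.6, -7.3, -5.5]
12 [-6.4, -7.0, -6.1]
13 [-6.1, -6.7, -6.7]
14 [-5.8, -6.4, -7.2]
15 [-5.5, -6.0, -7.8]
16 [-5.1, -5.6, -8.3]
17 [-4.8, -5.2, -8.7]
18 [-4.4, -4.8, -9.2]
19 [-4.0, -4.4, -9.5]
20 [-3.6, -3.9, -9.9]
21 [-3.1, -3.4, -10.2]
22 [-2.7, -3.0, -10.5]
23 [-2.2, -2.5, -10.7]
24 [-1.8, -2.0, -10.9]
25 [-1.3, -1.4, -11.1]
```

>>> arm_command(
  deltas=[
    [-7.4,-8.2,2.1,0,0,0,6],
    [-7.5,-8.2,1.4,0,0,0,6],
    [-7.5,-8.3,0.7,0,0,0,6],
    [-7.6,-8.3,0,0,0,0,6],
    [-7.5,-8.3,-0.7,0,0,0,6],
    [-7.5,-8.2,-1.4,0,0,0,6],
    [-7.4,-8.2,-2.1,0,0,0,6],
    [-7.3,-8.0,-2.8,0,0,0,6],
  ],
)

```text
time_s: 27.9
eef_pos: [0.5674, 0.186, 0.3061]
ee_rot: [0.079, 0.361, 0.905, 0.211]
wrist_force: [2.5, 5.2, -2.3]
opening: 0.008
```

>>> arm_command(
  deltas=[
    [-7.2,-7.9,-3.5,0,0,0,6],
    [-7.0,-7.7,-4.2,0,0,0,6],
    [-6.8,-7.5,-4.8,0,0,0,6],
    [-6.6,-7.3,-5.5,0,0,0,6],
    [-6.4,-7.0,-6.1,0,0,0,6],
    [-6.1,-6.7,-6.7,0,0,0,6],
    [-5.8,-6.4,-7.2,0,0,0,6],
    [-5.5,-6.0,-7.8,0,0,0,6],
  ],
)

```text
time_s: 28.9
eef_pos: [0.5151, 0.1285, 0.2591]
ee_rot: [0.078, 0.36, 0.906, 0.21]
wrist_force: [-2.2, 3.1, 5.3]
opening: 0.008
```

Run:
```python
from g import *
st,R=pose();print(st['eef_pos'],st['wrist_force'])
s=shot('side','s19');cv2.imwrite('pics/s19b.png',cv2.resize(s['p'][80:200,180:300,::-1],(600,600),interpolation=cv2.INTER_CUBIC))
```

```text
[0.51508958 0.12853384 0.25909774] [-2.21429778  3.14638248  5.25642573]
```

View pics/s19b.png

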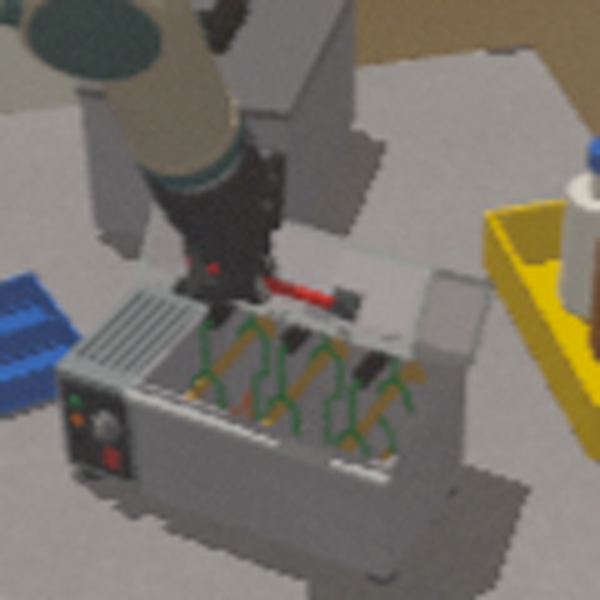

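>>> arm_command(
  deltas=[
    [-5.1,-5.6,-8.3,0,0,0,6],
    [-4.8,-5.2,-8.7,0,0,0,6],
    [-4.4,-4.8,-9.2,0,0,0,6],
    [-4.0,-4.4,-9.5,0,0,0,6],
    [-3.6,-3.9,-9.9,0,0,0,6],
    [-3.1,-3.4,-10.2,0,0,0,6],
    [-1.4,-1.5,-5.2,0,0,0,6],
    [-1.3,-1.5,-5.3,0,0,0,6],
  ],
)

```text
time_s: 29.95
eef_pos: [0.4877, 0.0981, 0.1918]
ee_rot: [0.077, 0.361, 0.906, 0.209]
wrist_force: [-0.4, 2.5, 3.2]
opening: 0.0082
```

>>> arm_command(
  deltas=[
    [-1.1,-1.3,-5.3,0,0,0,6],
    [-1.1,-1.2,-5.4,0,0,0,6],
    [-0.9,-1.0,-5.4,0,0,0,6],
    [-0.9,-1.0,-5.5,0,0,0,6],
    [0,0,0,0,0,0,6],
  ],
)

```text
time_s: 30.58
eef_pos: [0.4838, 0.0939, 0.1699]
ee_rot: [0.077, 0.361, 0.906, 0.209]
wrist_force: [2.0, 2.8, -4.6]
opening: 0.0083
```

Run:
```python
from g import *
st,R=pose();print(st['eef_pos'],st['wrist_force'],st['moment'])
s=shot('side','s20');cv2.imwrite('pics/s20b.png',cv2.resize(s['p'][100:210,180:290,::-1],(600,600),interpolation=cv2.INTER_CUBIC))
```

```text
[0.4838312  0.09389197 0.16988545] [ 1.96304035  2.84775332 -4.62225943] [ 0.12280647 -0.22389941  0.19085854]
```

View pics/s20b.png

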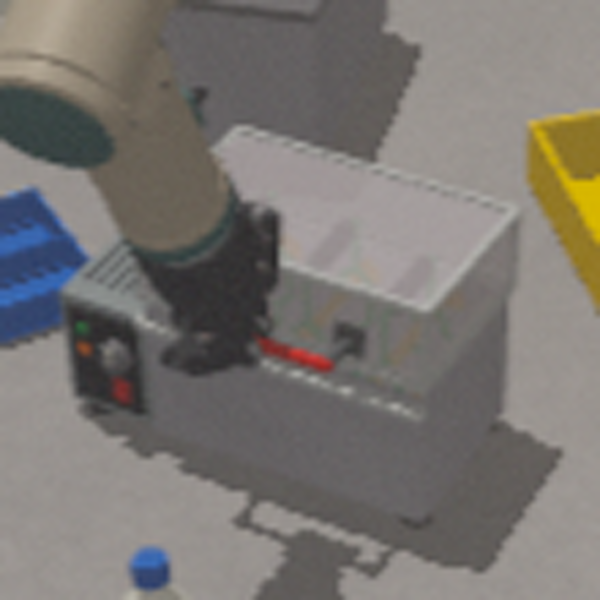

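>>> arm_command(
  deltas=[
    [-0.4,-0.4,-3,0,0,0,6],
    [-0.3,-0.3,-3,0,0,0,6],
    [-0.2,-0.3,-2,0,0,0,6],
    [0,0,0,0,0,0,6],
  ],
)

```text
time_s: 31.12
eef_pos: [0.483, 0.093, 0.1626]
ee_rot: [0.078, 0.361, 0.906, 0.209]
wrist_force: [0.3, 4.1, -0.7]
opening: 0.0083
```

>>> arm_command(
  deltas=[
    [-0.1,-0.1,-1.5,0,0,0,6],
    [0,0,0,0,0,0,6],
  ],
)

```text
time_s: 31.38
eef_pos: [0.4829, 0.0928, 0.1612]
ee_rot: [0.078, 0.361, 0.906, 0.209]
wrist_force: [-0.2, 3.5, 1.4]
opening: 0.0081
```

>>> arm_command(
  deltas=[
    [-0.1,-0.1,-1.5,0,0,0,6],
    [0,0,0,0,0,0,6],
  ],
)

```text
time_s: 31.62
eef_pos: [0.4828, 0.0927, 0.1596]
ee_rot: [0.078, 0.361, 0.906, 0.209]
wrist_force: [-0.4, 3.0, 1.4]
opening: 0.0083
```

>>> arm_command(
  deltas=[
    [-0.1,-0.1,-1.5,0,0,0,6],
    [0,0,0,0,0,0,6],
  ],
)

```text
time_s: 31.88
eef_pos: [0.4828, 0.0927, 0.1586]
ee_rot: [0.078, 0.36, 0.906, 0.209]
wrist_force: [-1.8, 1.5, 5.3]
opening: 0.0082
```

>>> arm_command(
  deltas=[
    [0,0,-1.5,0,0,0,6],
    [0,0,0,0,0,0,6],
  ],
)

```text
time_s: 32.12
eef_pos: [0.4828, 0.0927, 0.1585]
ee_rot: [0.078, 0.36, 0.906, 0.21]
wrist_force: [-9.0, -2.2, 17.9]
opening: 0.0085
```

>>> arm_command(
  deltas=[
    [0,0,-1.5,0,0,0,6],
    [0,0,0,0,0,0,6],
  ],
)

```text
time_s: 32.38
eef_pos: [0.4829, 0.0927, 0.1583]
ee_rot: [0.079, 0.359, 0.906, 0.21]
wrist_force: [-14.4, -5.6, 29.9]
opening: 0.008
```

>>> arm_command(
  deltas=[
    [0,0,3,0,0,0,8],
    [0,0,0,0,0,0,20],
    [0,0,0,0,0,0,20],
    [0,0,0,0,0,0,20],
  ],
)

```text
time_s: 32.88
eef_pos: [0.4828, 0.0922, 0.1578]
ee_rot: [0.078, 0.361, 0.906, 0.209]
wrist_force: [-0.6, 0.0, -0.0]
opening: 0.0199
```

>>> arm_command(
  deltas=[
    [-1.5,-1.6,4.5,0,0,0,20],
    [-3,-3.2,9,0,0,0,20],
    [-4.4,-4.8,13.5,0,0,0,20],
    [-9,-9.7,27,0,0,0,20],
    [-15,-16,40,0,0,0,20],
    [-30,-40,50,0,0,0,20],
    [-30,-50,50,0,0,0,20],
    [-20,-50,20,0,0,0,20],
  ],
)

```text
time_s: 33.88
eef_pos: [0.378, -0.0697, 0.3603]
ee_rot: [0.08, 0.36, 0.906, 0.208]
wrist_force: [1.4, -1.0, -0.6]
opening: 0.0203
```

Run:
```python
from g import *
st,R=pose();print(st['eef_pos'],st['wrist_force'],st['time_s'])
for n in ['top','side']:
    s=shot(n,n+'21');cv2.imwrite(f'pics/{n}21b.png',cv2.resize(s['p'][:,:,::-1],(800,600),interpolation=cv2.INTER_CUBIC))
    W=cloud(s);hsv=cv2.cvtColor(s['p'],cv2.COLOR_RGB2HSV)
    red=((hsv[...,0]<8)|(hsv[...,0]>172))&(hsv[...,1]>120)&(hsv[...,2]>60)&(W[...,0]>.4)&(W[...,0]<.56)&(W[...,1]>.03)&(W[...,1]<.16)&(W[...,2]>.13)
    q=W[red];print(n,len(q),np.median(q,0) if len(q) else '')
    if n=='top':
        m=(W[...,2]>.17)&(W[...,2]<.22)&(W[...,0]>.45)&(W[...,0]<.68)&(W[...,1]>.05)&(W[...,1]<.3)
        q=W[m];A=np.c_[q[:,:2],np.ones(len(q))];print(np.linalg.lstsq(A,q[:,2],rcond=None)[0],len(q))
```

```text
[ 0.37801915 -0.06974328  0.36034074] [ 1.36177418 -0.97491902 -0.55878834] 33.875
top 152 [0.48408913 0.09635045 0.15483835]
[0.00051343 0.00028217 0.19155448] 4749
side 74 [0.48537821 0.09145267 0.15471746]
```

View pics/side21b.png

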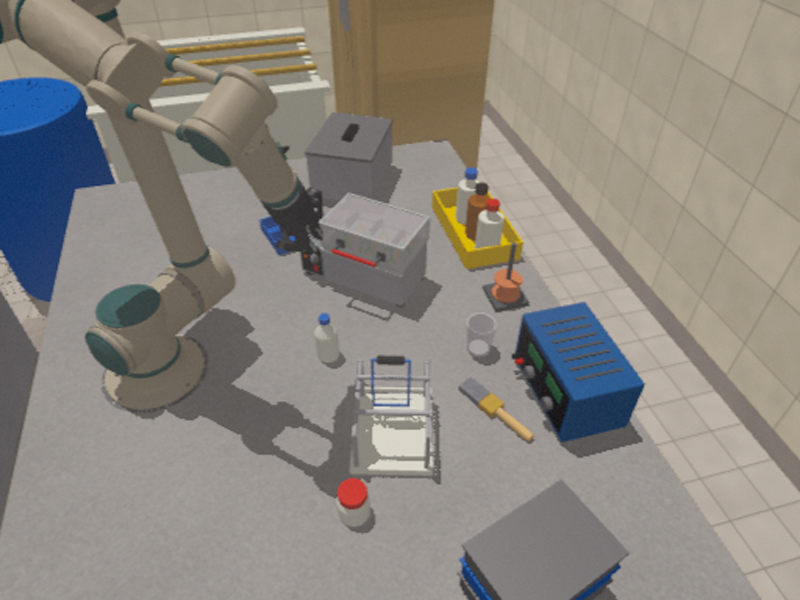

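View pics/top21b.png

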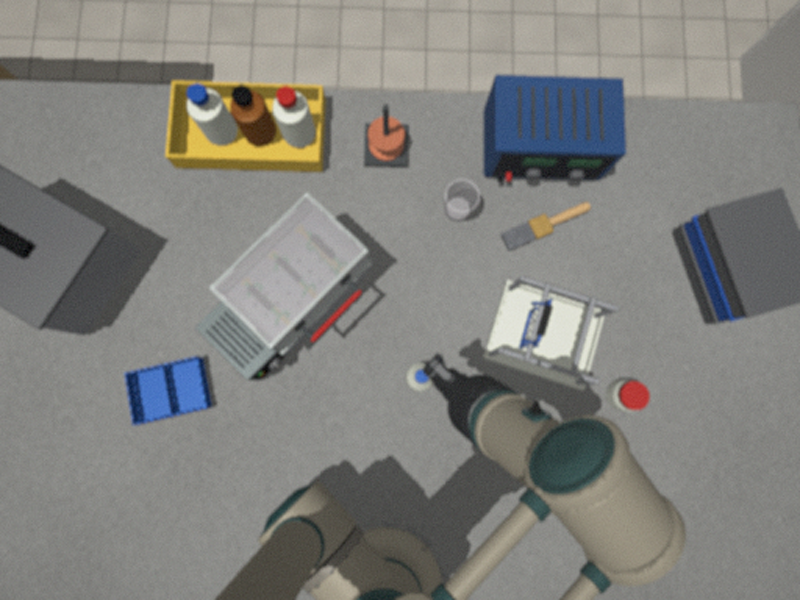

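Handle surface is at 0.155 m, so its axis is at 0.150 m. The hood top is level at 0.192 m, so the hood is shut, and three racks hang inside. The arm is clear, so I am handing in.

```bash
python3 -c "
from rig import bot
print(bot.hand_in())"
```

```text
the job is handed in; nothing more can be done
None
```

The gold-medal rack is hanging in the dryer on the free rod, and the hood is fully shut. I handed the job in at about 34 s of the 72 s allowed.

**What I did:**
- **Hood open:** I raised the hood until it met its stop.
- **Rack moved:** I unhooked the green rack, turned it about 116° so its free hook legs face the end wall, and lowered it beside the rod. I then hooked it over and let go only once it bore on the rod, at about 14 N.
- **Hood shut:** I lowered the hood by its handle in small steps to its stop.

**Last checks:**
- The handle axis is at about 150 mm and the hood top is level at about 192 mm, which matches fully shut.
- All three racks hang upright inside, and nothing else on the bench appears to have moved.
- The gripper is clear of everything.

**One thing that did not go cleanly:** on the first approach to the handle, the wrist read about 48 N in total (43 N of it upward). The gripper, probably a finger linkage, pressed on the hood's top front edge. I backed off and re-gripped with the tool tilted. If that contact counts as the gripper's body, it may have passed the 40 N limit; I could not tell which part touched.

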